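Test-run and bleed the bench air grinder

ROBOT

A 7-joint arm with a two-finger parallel gripper is mounted at the origin on the work surface. World frame = base frame: x ahead of the robot, y to its left, z up, the work surface at z = 0. Lengths are in m, angles in rad, forces in N, time in s.
With the tool pointing down it reaches from about 0.4 to 0.85 m from the base axis. Payload 10.4 kg.
Tool frame: the origin (TCP) lies on the front face of the gripper's body, between the roots of the fingers; the fingertips stand 70 mm ahead of it and the grasp point (between the pads) lies 51 mm ahead of it (grasp_offset is the distance from the TCP to the grasp point, in m); z points along the fingers, y is the direction in which the jaws open and shut (so a half turn about z gives the same grasp; the last joint's range is limited). The gripper opens to 87 mm and grips with 3 to 60 N. Pads are 19 mm wide; open, the fingers measure 117 mm over their backs; the gripper's body (75 mm by 190 mm) begins 51 mm behind the grasp point.
Start: joints at [1.232, 0.332, -0.065, 1.46, 0.022, 1.35, -0.088], TCP at [0.194, -0.594, 0.292] pointing down, gripper open.
Joint ranges: [-2.6, 2.6], [-0.5, 2.12], [-1.47, 1.34], [0.16, 2.42], [-1.27, 4.41], [0.06, 2.06], [-2.6, 2.6]. Speed limits (rad/s): [2.22, 2.22, 2.79, 2.79, 3.14, 3.14, 3.14].

INTERFACE

Orientations are given as a unit quaternion [x, y, z, w].
In Python, from bench import * gives the robot as it stands. The module is installed in compiled form; this text tells all that it offers.
- The arm moves only by the tool arm_command, never from a script. Its argument "commands" is a list of rows, each a list of 3 entries, a list of its own where there are three numbers: the opening in per cent of the stroke, from 0 (shut) to 100 (fully open), then the shift along the tool's x, y, z in m, then the turn, a rotation vector about the tool's x, y, z in rad. A call has exactly 10 rows; each row is the pose to reach, as a shift and turn from the pose commanded when the call began, along the tool's axes at that moment; what a row does not reach only later rows make up. A row lasts 1/12 s, in which the tool goes at most 41.7 mm and 7.16 degrees, less where a joint would pass 70% of its speed; a pose out of reach is approached as far as the arm can. A call with a gripper value outside its range is refused whole. The fingers move at their own pace and stop on an object; "squeeze" is the grip in N (left out, the last holds). Time passes only in rows, so rows that repeat a pose let the fingers close, or fill a call up. It gives the time, the measured TCP pose, the force and the opening at its end, in the units of the state.
- read_state(): the state, without advancing time (a new reading comes with each control period).
- camera(name): name is "scene" or "top" or "wrist"; returns a dict with "pixels" (480x640x3 uint8, red, green, blue), "fx", "fy", "cx", "cy" (pixels), "rvec" (rotation vector, rad) and "tvec" (3), from world to camera coordinates, as OpenCV has them; the wrist camera has in their place "mount" (4x4, takes a point from camera to tool coordinates, whose origin is the TCP and whose axes are the flange's). Camera axes: x right, y down, z forward; pixel columns grow to the right and rows downward; lengths in m; the calibration is good to about 2 mm. The wrist camera is an equidistant fisheye: a pixel r from the principal point sees the ray r / f radians off the axis. A picture is of the moment at which its call begins: read the wrist's pose just before it. There is no depth.
- close_job(): hands the job in, once; it reports no verdict.
The state is a dict: "time": time; "joint_positions": joint angles; "joint_vel": joint speeds; "joint_torque": joint torques, N m; "ee_pos": TCP position; "eef_rot": TCP orientation; "ft_force": force on the tool from outside, world axes, zero at the start; "torque": the same for the moment, N m; "width": finger opening in m.
Only numpy, scipy, OpenCV 4.12 (cv2) and the standard library are available. Lean on these libraries where they do the work, as an engineer would, in place of code of your own. Each camera call takes 0.05 s, during which the arm holds its last target.

TASK

Test-run the air grinder: first clear every steel off-cut from the bench into the yellow scrap tub and screw the lubricator's fill plug down until it stops tight. Only then open the air valve fully, flip the grinder's lock-off tab forward and squeeze the paddle home against the housing for two seconds, and let go. Shut the valve fully, then flip and squeeze once more for a second to bleed the line, let go, and leave the other things on the bench where they are.

Things in the scene. Friction and masses are not known exactly. Their poses are not given: they have to be found in the camera images.
- grinder: straight air grinder, 38 mm thick, strapped on its side in two saddles on a fixed grey base plate. Housing axis along this frame's y at x = 0, 85 mm above the bench; flap wheel (the FRONT) at -y, inlet pipe at +y. Saddles at y = -83 and +94 mm, tops 110 mm above the bench; between them it can be straddled from above. Origin: underside of the plate, below the axis
- paddle (a joint): steel paddle, 122 x 4 x 24 mm tall, on the grinder's +x side at axis height, on a vertical pin near the inlet (x 25, y 66 mm in the grinder's frame); free end points forward (-y). 0 = released (0.13 rad off the housing), 0.13 = squeezed home, about 10 N at the tab; springs back. Unless the tab is flipped, its toe jams on the housing and stops the paddle at about 0.03
- tab_root (a point): centre of the lock-off tab's hinge on the outer face of the paddle (70 mm from the paddle's pin), at axis height; moves with the paddle. Released, the paddle's outer face is at x = 36 mm of the grinder's frame here and 43 mm at its free end; housing, squeezed paddle and folded tab together measure about 50 mm across
- tab_tip (a point): outer end of the red lock-off tab, at half its height
- lockoff (a joint): red lock-off tab on the paddle, 26 mm long, 20 mm tall, on a vertical pin. 0 = locked (sticks out to the grinder's +x), 1.45 rad = folded forward (-y, to the wheel) along the paddle. A weak spring (about 1 N at the tip) returns it when let go: sweep it forward, then squeeze it down with the paddle; past 0.8 rad pressing it towards the paddle folds it fully
- air_unit: fixed air preparation unit, base plate 270 x 90 mm: pipe along this frame's x, 135 mm above the bench; inlet pipe and ball valve at -x (nearest the robot), filter in the middle, lubricator with amber bowl at +x; heads 157 mm tall, steel bracket to 158 mm on the -y side. Origin: underside of the base plate
- valve_stem (a point): on the turning axis (vertical) of the ball valve's handle, at the handle's mid height, 172 mm above the bench; axes as the air unit's
- valve_grip (a point): middle of the blue sleeve of the valve handle, 70 mm from the stem, 172 mm above the bench; sleeve 20 mm wide, 66 mm long (37 to 103 mm from the stem), 13 mm tall. Its own y axis points along the handle towards the stem
- valve (a joint): quarter-turn ball valve on a vertical stem. 0 = shut: handle square to the pipe, pointing along the air unit's -y; 1.571 rad = fully open: handle along the pipe, pointing along the air unit's -x. Opens clockwise seen from above, between hard stops; stays where it is left; needs about 4 N at the sleeve
- plug_grip (a point): centre of the lubricator's fill plug (grip height): black knurled head with a yellow bar on top, 38 mm across, 22 mm tall, on the +x end of the air unit, 180 to 185 mm above the bench. Vertical axis; the filter beside it is lower
- plug (a joint): rotation of the fill plug in its thread: grows as it is screwed in, clockwise from above (sinks 1 mm per rad), 5.5 rad = hard stop, tight. Starts between 0 and 1.5 rad. It turns with light friction (0.06 N m) and stays where it is left; it cannot be lifted off
- tub: yellow steel scrap tub, fixed, open at the top, 260 (x) x 200 (y) x 75 mm high outside, walls 4 mm, floor 4 mm thick. Origin: centre of its underside
- cut0_mid (a point): steel off-cut, square tube, bare steel with black ends, 90 x 36 x 36 mm, 0.28 kg. Origin at its centre, half-way up; x runs along its length, z up as it lies at the start. It may be absent (None in the state from the start)
- cut1_mid (a point): steel off-cut, rust-brown channel lying open side down, 100 x 40 x 24 mm (walls 6 mm), 0.24 kg. Origin at its centre, half-way up; x runs along its length, z up as it lies at the start. It may be absent (None in the state from the start)
- cut2_mid (a point): steel off-cut, solid flat bar, bare steel, 100 x 32 x 24 mm, 0.55 kg. Origin at its centre, half-way up; x runs along its length, z up as it lies at the start. It may be absent (None in the state from the start)
- cut3_mid (a point): steel off-cut, square tube, painted red, 80 x 30 x 30 mm, 0.2 kg. Origin at its centre, half-way up; x runs along its length, z up as it lies at the start. It may be absent (None in the state from the start)
- wrench: combination spanner, steel, 190 mm, lying beyond the tub. Bystander
- hammer: hammer with wooden handle, 260 mm, lying beyond the grinder. Bystander
- oil: white oil bottle, 60 mm across, 160 mm tall, standing beyond the air unit. Bystander
- spray: grey tin, 62 mm across, 80 mm tall, standing left of and beyond the grinder. Bystander
- tape: black roll of tape, 64 mm across, 30 mm tall, lying flat near the robot. Bystander
There are look-alikes about, which are no part of the job. Of the things shaped like the part that bears cut3_mid, the red one is meant. What is shaped like the part that bears cut0_mid but green is not meant.

How it is judged:
By the outcome, as a careful person would: the job done as asked, in the order asked, and still so for the second after the job is handed in, with the robot touching nothing.
Of cut0, cut1, cut2, cut3 only 2 to 4 are there at a start; the rules pass over those that are not, and their reading is None.
At some moment in a run one of cut0, cut1, cut2, cut3 may be knocked a few centimetres aside while the robot is not near it.
Once in a run the grip may slacken for a moment while it holds something.
It also fails if it takes over 210 s, if anything falls off the work surface, if the arm or the gripper's body presses on something with over 40 N, if the wrist force passes 120 N, or if a joint passes its speed limit or range.

## Working session

There is one attempt and no reset: what is moved stays moved. The work goes in short steps, Python scripts to look and compute and a tool call to move; the robot and the scene stay as the last step left them, time stands still between calls to the robot, and variables do not carry over. Pictures are saved under pics/ and viewed, and the job is handed in when it is done.

Besides the shell and the picture viewer there is one more tool, called after "Call:" as name(argument=value, ...) on one line, values as JSON. arm_command: Moves the arm, as the interface text tells. Its arguments: {"type":"object","properties":{"commands":{"type":"array","items":{"type":"array"}},"squeeze":{"type":"number"}},"required":["commands"]}

```bash
mkdir -p pics
cat > h.py <<'E'
from bench import *
import numpy as np, cv2
from scipy.spatial.transform import Rotation as R
def snap(name,fn):
    c=camera(name); cv2.imwrite('pics/'+fn,c['pixels'][:,:,::-1]); return c
def ray(c,u,v):
    Rm=cv2.Rodrigues(np.array(c['rvec'],float))[0]; o=-Rm.T@np.array(c['tvec'],float).ravel()
    d=Rm.T@np.array([(u-c['cx'])/c['fx'],(v-c['cy'])/c['fy'],1]); return o,d
def onz(c,u,v,z):
    o,d=ray(c,u,v); return o+d*(z-o[2])/d[2]
def proj(c,p):
    Rm=cv2.Rodrigues(np.array(c['rvec'],float))[0]; q=Rm@np.array(p,float)+np.array(c['tvec'],float).ravel()
    return np.array([c['fx']*q[0]/q[2]+c['cx'],c['fy']*q[1]/q[2]+c['cy']])
E
python3 - <<'E'
from h import *
s=read_state()
for k in s: print(k,np.round(s[k],3) if s[k] is not None else None)
for n in ['scene','top','wrist']:
    c=snap(n,n+'0.png'); print(n,{k:np.round(v,3).tolist() for k,v in c.items() if k!='pixels'})
E
```

```text
time 0.0
joint_positions [ 1.232  0.333 -0.065  1.461  0.022  1.35  -0.089]
joint_vel [ 0.    -0.    -0.001 -0.001  0.001  0.002 -0.   ]
joint_torque [ 1.0000e-03 -6.2326e+01  2.5000e-02 -3.8989e+01 -6.1000e-02  4.0000e-02
  0.0000e+00]
ee_pos [ 0.194 -0.594  0.291]
eef_rot [ 0.988  0.157 -0.    -0.001]
ft_force [-0.981  0.503  0.107]
torque [ 0.055  0.003 -0.011]
width 0.087
scene {'fx': 578.933, 'fy': 578.933, 'cx': 315.162, 'cy': 233.934, 'rvec': [1.552, 2.27, -0.675], 'tvec': [0.206, -0.328, 1.533]}
top {'fx': 545.379, 'fy': 545.379, 'cx': 321.568, 'cy': 230.212, 'rvec': [2.091, -2.153, 0.196], 'tvec': [-0.022, 0.543, 1.392]}
wrist {'fx': 371.648, 'fy': 371.648, 'cx': 318.937, 'cy': 238.745, 'mount': [[0.002, -0.96, -0.279, 0.077], [1.0, 0.002, 0.0, -0.001], [0.0, -0.279, 0.96, -0.092], [0.0, 0.0, 0.0, 1.0]]}
```

View pics/scene0.png

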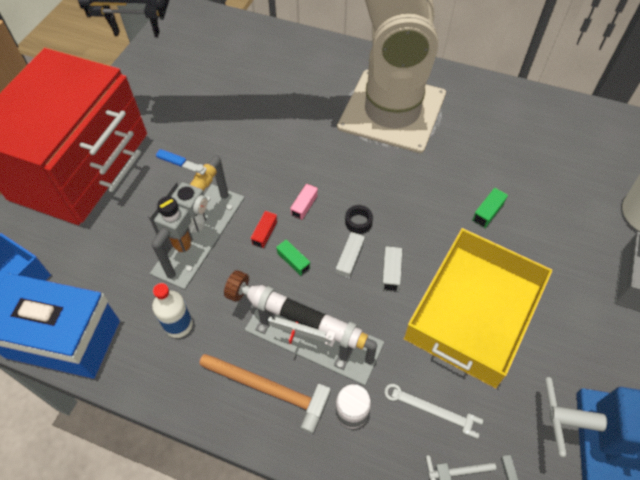

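View pics/top0.png

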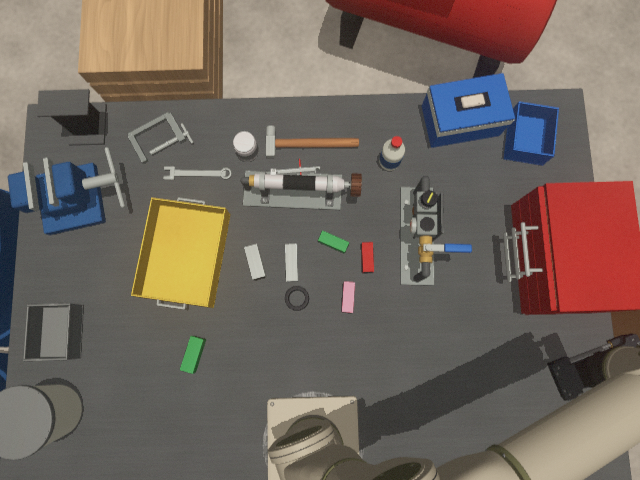

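View pics/wrist0.png

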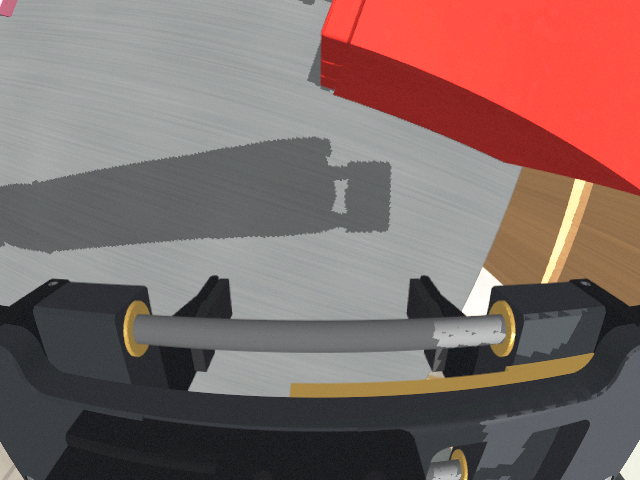

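Run:
```python
import cv2
a=cv2.imread('pics/top0.png')[215:385,170:390]; b=cv2.imread('pics/scene0.png')[170:320,230:520]
cv2.imwrite('pics/ta.png',cv2.resize(a,None,fx=3.5,fy=3.5,interpolation=cv2.INTER_CUBIC)[:600,:800]); cv2.imwrite('pics/sa.png',cv2.resize(b,None,fx=2.75,fy=2.75,interpolation=cv2.INTER_CUBIC))
c=cv2.imread('pics/top0.png')[130:300,220:480];cv2.imwrite('pics/tb.png',cv2.resize(c,None,fx=3,fy=3,interpolation=cv2.INTER_CUBIC))
```

```text
(no output)
```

View pics/ta.png

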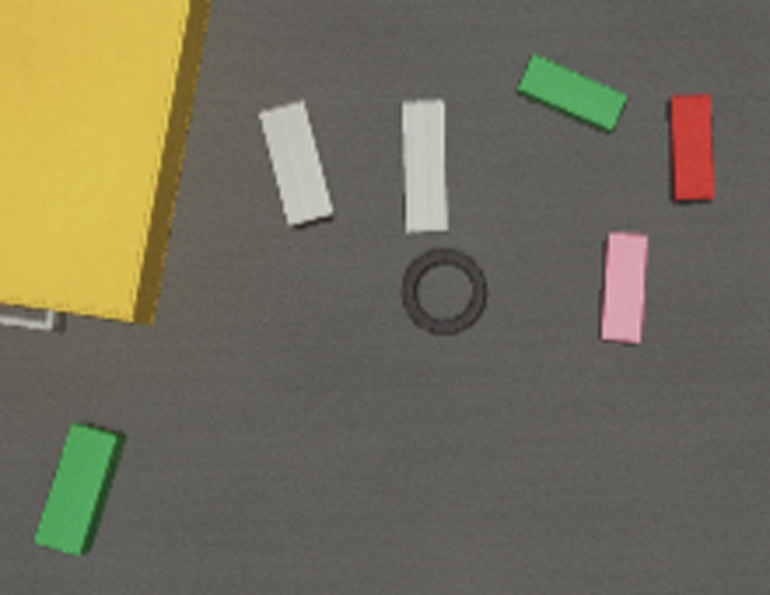

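View pics/sa.png

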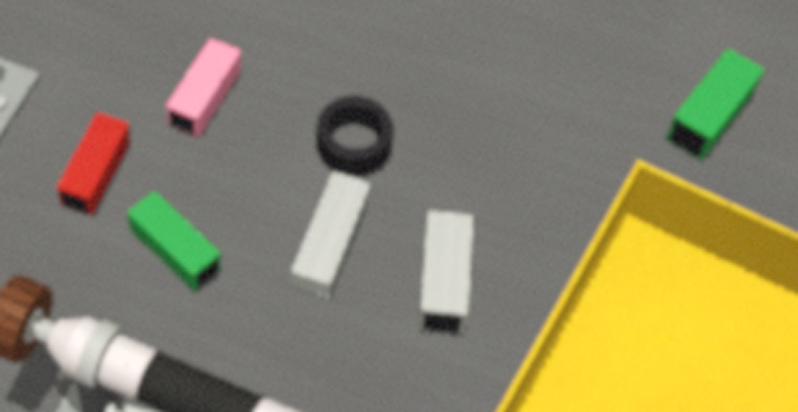

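View pics/tb.png

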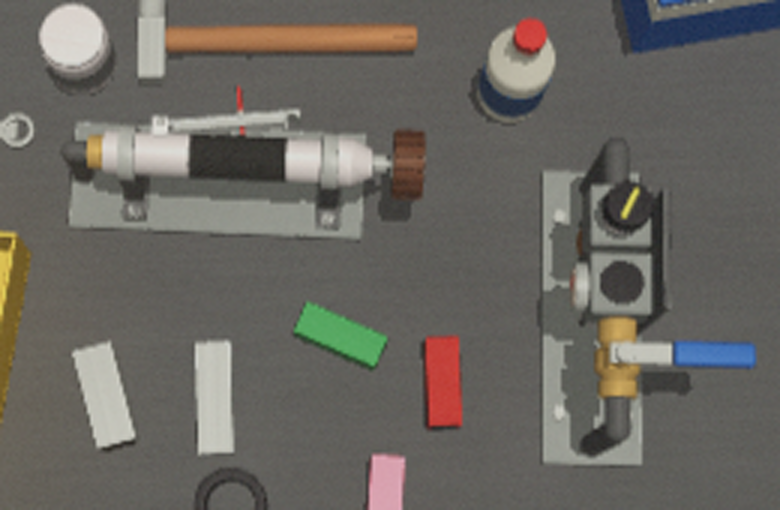

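```bash
cat >> h.py <<'E'
def cuts(c):
    im=c['pixels'].astype(int); r,g,b=im[...,0],im[...,1],im[...,2]
    out={}
    roi=np.zeros(r.shape,bool); roi[215:390,232:400]=1
    mg=(abs(r-g)<20)&(abs(g-b)<25)&(r>160)&roi
    mr=(r>150)&(g<80)&(b<80)&roi
    for nm,m,z in [('grey',mg,.036),('red',mr,.03)]:
        m=m.astype(np.uint8)
        cs,_=cv2.findContours(m,cv2.RETR_EXTERNAL,cv2.CHAIN_APPROX_NONE)
        for k in cs:
            if cv2.contourArea(k)<150: continue
            b=cv2.minAreaRect(k); box=cv2.boxPoints(b)
            cen=b[0]
            for zz in ([.036,.024] if nm=='grey' else [.03]):
                P=np.array([onz(c,*q,zz)[:2] for q in box]); e=P[1]-P[0]; f=P[2]-P[1]
                L,W=(e,f) if np.linalg.norm(e)>np.linalg.norm(f) else (f,e)
                print(nm,'px',np.round(cen,1),'z',zz,'c',onz(c,*cen,zz)[:2].round(4),'LxW',np.linalg.norm(L).round(4),np.linalg.norm(W).round(4),'yaw deg',np.degrees(np.arctan2(L[1],L[0])).round(1)%180)
E
python3 - <<'E'
from h import *
c=camera('top'); cuts(c)
print(ray(c,320,240))
# air unit, tub
for n,u,v,z in [('stem',427,248,.172),('grip sleeve mid',458,248,.172),('plug',429,198,.19),('tubTL',153,199,.075),('tubTR',227,208,.075),('tubBL',133,297,.075),('tubBR',209,306,.075),('tabtip',299,160,.085),('tabroot',300,174,.085),('pad free',318,169,.085),('pad pin',274,172,.085),('bandL',283,182,.104),('bandR',316,183,.104),('wheel',355,184,.085),('oil',396,142,.16)]:
    print(n,onz(c,u,v,z).round(3))
E
```

```text
grey px [290.9 262. ] z 0.036 c [0.4614 0.0459] LxW 0.0968 0.0306 yaw deg 0.8000000000000114
grey px [290.9 262. ] z 0.024 c [0.463  0.0466] LxW 0.0976 0.0309 yaw deg 0.8000000000000114
grey px [254.1 261.3] z 0.036 c [0.4661 0.1431] LxW 0.0879 0.0346 yaw deg 14.300000000000011
grey px [254.1 261.3] z 0.024 c [0.4677 0.1446] LxW 0.0886 0.0349 yaw deg 14.300000000000011
red px [367.5 256.6] z 0.03 c [ 0.4708 -0.1577] LxW 0.0786 0.0284 yaw deg 0.4000000000000057
(array([ 0.27422235, -0.03781233,  1.46873315]), array([ 0.16792013,  0.00342542, -0.9859622 ]))
stem [ 0.468 -0.29   0.172]
grip sleeve mid [ 0.466 -0.364  0.172]
plug [ 0.587 -0.299  0.19 ]
tubTL [0.634 0.404 0.075]
tubTR [0.604 0.209 0.075]
tubBL [0.378 0.447 0.075]
tubBR [0.35  0.253 0.075]
tabtip [0.726 0.017 0.085]
tabroot [0.688 0.015 0.085]
pad free [ 0.7   -0.033  0.085]
pad pin [0.695 0.083 0.085]
bandL [0.662 0.059 0.104]
bandR [ 0.657 -0.027  0.104]
wheel [ 0.656 -0.129  0.085]
oil [ 0.742 -0.231  0.16 ]
```

```bash
cat >> h.py <<'E'
def go(x,y,gz,phi,verbose=True):
    """grasp-point target, phi deg = yaw of tool x; prints shift/turn from present pose"""
    s=read_state(); p=np.array(s['ee_pos']); q=R.from_quat(s['eef_rot'])
    t=np.array([x,y,gz+.051]); T=R.from_euler('z',phi,degrees=True)*R.from_euler('x',180,degrees=True)
    sh=q.inv().apply(t-p); rv=(q.inv()*T).as_rotvec()
    tx=q.as_matrix()[:,0]
    print('now',p.round(4),'phi',np.degrees(np.arctan2(tx[1],tx[0])).round(1),'| shift',sh.round(4).tolist(),'turn',rv.round(4).tolist(),'dist',np.linalg.norm(sh).round(3))
E
python3 -c "
from h import *
go(.45,-.25,.2,14)"
```

```text
now [ 0.1941 -0.5939  0.2918] phi 18.1 | shift [0.3501, -0.2474, 0.041] turn [-0.0009, 0.0001, 0.0715] dist 0.431
```

Call:
arm_command(commands=[[70,[0.35,-0.247,0.0],[0,0,0.07]],[70,[0.35,-0.247,0.0],[0,0,0.07]],[70,[0.35,-0.247,0.0],[0,0,0.07]],[70,[0.35,-0.247,0.0],[0,0,0.07]],[70,[0.35,-0.247,0.0],[0,0,0.07]],[70,[0.35,-0.247,0.0],[0,0,0.07]],[70,[0.35,-0.247,0.0],[0,0,0.07]],[70,[0.35,-0.247,0.0],[0,0,0.07]],[70,[0.35,-0.247,0.0],[0,0,0.07]],[70,[0.35,-0.247,0.0],[0,0,0.07]]], squeeze=40)

```text
time: 1.03
ee_pos: [0.4438, -0.2581, 0.2924]
eef_rot: [0.992, 0.123, 0.0, 0.0]
ft_force: [1.0, -1.0, -0.8]
width: 0.0608
```

```bash
python3 -c "
from h import *
go(.467,.144,.15,14.3)"
```

```text
now [ 0.4438 -0.2581  0.2924] phi 14.1 | shift [0.1203, -0.3845, 0.0912] turn [0.0005, -0.0001, -0.0039] dist 0.413
```

Call:
arm_command(commands=[[70,[0.12,-0.384,0.0],[0,0,0]],[70,[0.12,-0.384,0.0],[0,0,0]],[70,[0.12,-0.384,0.0],[0,0,0]],[70,[0.12,-0.384,0.0],[0,0,0]],[70,[0.12,-0.384,0.0],[0,0,0]],[70,[0.12,-0.384,0.0],[0,0,0]],[70,[0.12,-0.384,0.03],[0,0,0]],[70,[0.12,-0.384,0.09],[0,0,0]],[70,[0.12,-0.384,0.09],[0,0,0]],[70,[0.12,-0.384,0.09],[0,0,0]]])

```text
time: 1.87
ee_pos: [0.4653, 0.1326, 0.2096]
eef_rot: [0.992, 0.123, 0.001, 0.0]
ft_force: [0.4, -0.9, -0.4]
width: 0.061
```

```bash
python3 -c "
from h import *
go(.467,.144,.036,14.3)
c=snap('wrist','w1.png')"
```

```text
now [0.4653 0.1326 0.2096] phi 14.1 | shift [0.0042, -0.0107, 0.1226] turn [0.0005, -0.0016, -0.0039] dist 0.123
```

View pics/w1.png

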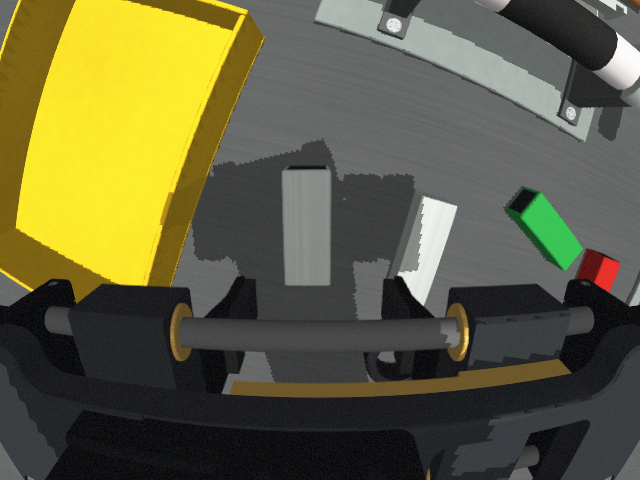

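```bash
python3 -c "
from h import *
s=read_state();print(np.abs(s['joint_vel']).max(),s['time'])
go(.467,.144,.036,14.3)"
```

```text
0.21753541955482983 1.9167
now [0.4627 0.1386 0.2052] phi 14.4 | shift [0.0059, -0.0037, 0.1182] turn [-0.0034, 0.0032, 0.0023] dist 0.118
```

Call:
arm_command(commands=[[70,[0.0,0,0.03],[0,0,0]],[70,[0.0,0,0.06],[0,0,0]],[70,[0.0,0,0.08],[0,0,0]],[70,[0,0,0.08],[0,0,0]],[70,[0,0,0.08],[0,0,0]],[70,[0,0,0.08],[0,0,0]],[70,[0,0,0.08],[0,0,0]],[70,[0,0,0.08],[0,0,0]],[70,[0,0,0.08],[0,0,0]],[70,[0,0,0.08],[0,0,0]]])

```text
time: 2.75
ee_pos: [0.4658, 0.1309, 0.1308]
eef_rot: [0.992, 0.122, 0.001, 0.0]
ft_force: [0.5, 0.6, -0.2]
width: 0.0609
```

```bash
python3 -c "
from h import *
s=read_state();print(np.abs(s['joint_vel']).max(),s['time'])
go(.467,.144,.036,14.3)"
```

```text
0.006008711244971159 2.75
now [0.4658 0.1309 0.1308] phi 14.1 | shift [0.0043, -0.0124, 0.0438] turn [0.0004, -0.0012, -0.004] dist 0.046
```

Call:
arm_command(commands=[[70,[0.004,-0.012,0.01],[0,0,0]],[70,[0.004,-0.012,0.03],[0,0,0]],[70,[0.004,-0.012,0.044],[0,0,0]],[70,[0.004,-0.012,0.044],[0,0,0]],[70,[0.004,-0.012,0.044],[0,0,0]],[0,[0.004,-0.012,0.044],[0,0,0]],[0,[0.004,-0.012,0.044],[0,0,0]],[0,[0.004,-0.012,0.044],[0,0,0]],[0,[0.004,-0.012,0.044],[0,0,0]],[0,[0.004,-0.012,0.044],[0,0,0]]])

```text
time: 3.58
ee_pos: [0.4667, 0.1434, 0.0866]
eef_rot: [0.992, 0.122, 0.0, 0.0]
ft_force: [-0.4, -1.1, 4.4]
width: 0.0357
```

```bash
python3 -c "
from h import *
s=read_state();print(np.abs(s['joint_vel']).max(),s['time'])
o=np.array([.492,.328]);a=np.radians(-9.5);ex=np.array([np.cos(a),np.sin(a)]);ey=np.array([-ex[1],ex[0]])
for k in (.07,0,-.07): print(o+k*ex)
go(*(o+.07*ex),.15,80.5)"
```

```text
0.004652175419649627 3.5833
[0.56103999 0.31644667]
[0.492 0.328]
[0.42296001 0.33955333]
now [0.4667 0.1434 0.0866] phi 14.1 | shift [0.1337, -0.1449, -0.1144] turn [0.0008, -0.0003, -1.1594] dist 0.228
```

Call:
arm_command(commands=[[0,[0.0,0.0,-0.04],[0,0,0]],[0,[0.0,0,-0.08],[0,0,0]],[0,[0.0,0,-0.11],[0,0,-0.11]],[0,[0.03,-0.03,-0.114],[0,0,-0.22]],[0,[0.05,-0.06,-0.114],[0,0,-0.34]],[0,[0.07,-0.08,-0.114],[0,0,-0.45]],[0,[0.09,-0.1,-0.114],[0,0,-0.56]],[0,[0.11,-0.12,-0.114],[0,0,-0.67]],[0,[0.13,-0.14,-0.114],[0,0,-0.79]],[0,[0.134,-0.145,-0.114],[0,0,-0.9]]])

```text
time: 4.42
ee_pos: [0.5616, 0.3202, 0.1994]
eef_rot: [0.838, 0.545, 0.0, -0.001]
ft_force: [-1.0, -0.5, -3.6]
width: 0.0357
```

```bash
python3 -c "
from h import *
s=read_state();print(np.abs(s['joint_vel']).max(),s['time'],s['width'])
go(.561,.316,.063,80.5)"
```

```text
1.1627121064671089 4.4167 0.035673971605184866
now [0.5616 0.3202 0.1994] phi 66.1 | shift [-0.0042, 0.0014, 0.0854] turn [-0.0016, -0.0018, -0.2513] dist 0.085
```

Call:
arm_command(commands=[[0,[0.0,0.0,0.0],[0,0,-0.12]],[0,[-0.004,0,0.03],[0,0,-0.25]],[0,[-0.004,0,0.07],[0,0,-0.25]],[0,[-0.004,0,0.095],[0,0,-0.25]],[0,[-0.004,0,0.095],[0,0,-0.25]],[0,[-0.004,0,0.095],[0,0,-0.25]],[65,[-0.004,0,0.095],[0,0,-0.25]],[65,[-0.004,0,0.095],[0,0,-0.25]],[65,[-0.004,0,0.095],[0,0,-0.25]],[65,[-0.004,0,0.09],[0,0,-0.25]]])

```text
time: 5.25
ee_pos: [0.5598, 0.3133, 0.1112]
eef_rot: [0.766, 0.643, 0.001, 0.0]
ft_force: [-0.4, -0.3, -0.3]
width: 0.0531
```

```bash
python3 -c "
from h import *
c=snap('top','t1.png');cuts(c)
go(.463,.047,.15,1)"
```

```text
grey px [314.1 340.6] z 0.036 c [ 0.2559 -0.0104] LxW 0.1514 0.0294 yaw deg 35.0
grey px [314.1 340.6] z 0.024 c [ 0.2558 -0.0101] LxW 0.1526 0.0297 yaw deg 35.0
grey px [334.2 321. ] z 0.036 c [ 0.3042 -0.0637] LxW 0.1284 0.1132 yaw deg 36.69999999999999
grey px [334.2 321. ] z 0.024 c [ 0.3045 -0.0639] LxW 0.1294 0.1141 yaw deg 36.69999999999999
grey px [351.4 303.3] z 0.036 c [ 0.3487 -0.11  ] LxW 0.1394 0.0288 yaw deg 37.80000000000001
grey px [351.4 303.3] z 0.024 c [ 0.3493 -0.1106] LxW 0.1405 0.029 yaw deg 37.80000000000001
grey px [287.8 292.4] z 0.036 c [0.3815 0.0553] LxW 0.1612 0.0665 yaw deg 77.7
grey px [287.8 292.4] z 0.024 c [0.3824 0.0561] LxW 0.1626 0.0671 yaw deg 77.7
grey px [236.2 256.2] z 0.036 c [0.4813 0.1905] LxW 0.0885 0.0789 yaw deg 146.8
grey px [236.2 256.2] z 0.024 c [0.483  0.1924] LxW 0.0892 0.0796 yaw deg 146.8
red px [367.4 256.7] z 0.03 c [ 0.4706 -0.1576] LxW 0.0782 0.0282 yaw deg 0.4000000000000057
now [0.5601 0.3136 0.1124] phi 80.0 | shift [-0.2793, -0.049, -0.0891] turn [0.0008, -0.0024, 1.3782] dist 0.297
```

View pics/t1.png

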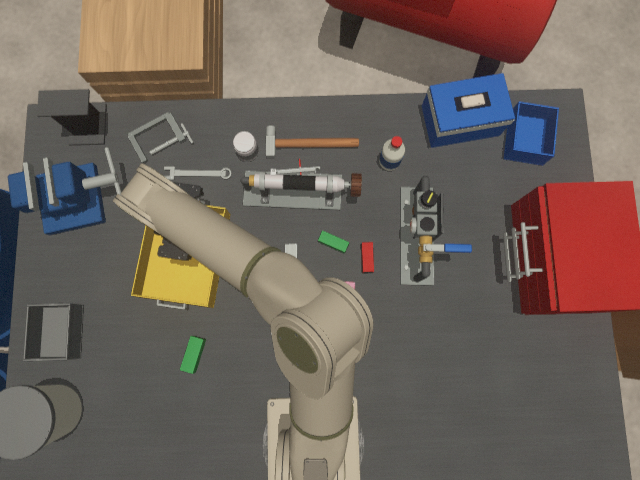

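Call:
arm_command(commands=[[65,[0.0,0.0,-0.04],[0,0,0]],[65,[0.0,0,-0.08],[0,0,0.1]],[65,[-0.03,-0.005,-0.1],[0,0,0.2]],[65,[-0.06,-0.01,-0.1],[0,0,0.32]],[65,[-0.1,-0.02,-0.1],[0,0,0.44]],[65,[-0.14,-0.025,-0.1],[0,0,0.56]],[65,[-0.18,-0.03,-0.1],[0,0,0.68]],[65,[-0.22,-0.04,-0.1],[0,0,0.8]],[65,[-0.25,-0.045,-0.1],[0,0,0.92]],[65,[-0.28,-0.049,-0.1],[0,0,1.04]]])

```text
time: 6.13
ee_pos: [0.4616, 0.0443, 0.211]
eef_rot: [0.985, 0.174, 0.001, 0.001]
ft_force: [-0.1, -0.2, -0.0]
width: 0.0567
```

```bash
python3 -c "
from h import *
go(.463,.047,.15,1)"
```

```text
now [0.4616 0.0443 0.211 ] phi 20.0 | shift [0.0022, -0.0021, 0.01] turn [0.0015, -0.0015, 0.3317] dist 0.01
```

Call:
arm_command(commands=[[65,[0.002,-0.002,0.0],[0,0,0.12]],[65,[0.002,-0.002,0.02],[0,0,0.24]],[65,[0.002,-0.002,0.05],[0,0,0.332]],[65,[0.002,-0.002,0.08],[0,0,0.332]],[65,[0.002,-0.002,0.08],[0,0,0.332]],[65,[0.002,-0.002,0.08],[0,0,0.332]],[65,[0.002,-0.002,0.08],[0,0,0.332]],[65,[0.002,-0.002,0.08],[0,0,0.332]],[65,[0.002,-0.002,0.08],[0,0,0.332]],[65,[0.002,-0.002,0.08],[0,0,0.332]]])

```text
time: 6.97
ee_pos: [0.4643, 0.0485, 0.1313]
eef_rot: [1.0, 0.012, 0.001, 0.0]
ft_force: [-0.4, -0.2, 0.7]
width: 0.0564
```

```bash
python3 -c "
from h import *
go(.463,.047,.024,1); snap('wrist','w2.png')"
```

```text
now [0.4643 0.0485 0.1313] phi 1.4 | shift [-0.0014, 0.0015, 0.0563] turn [0.0005, -0.002, 0.0064] dist 0.056
```

View pics/w2.png

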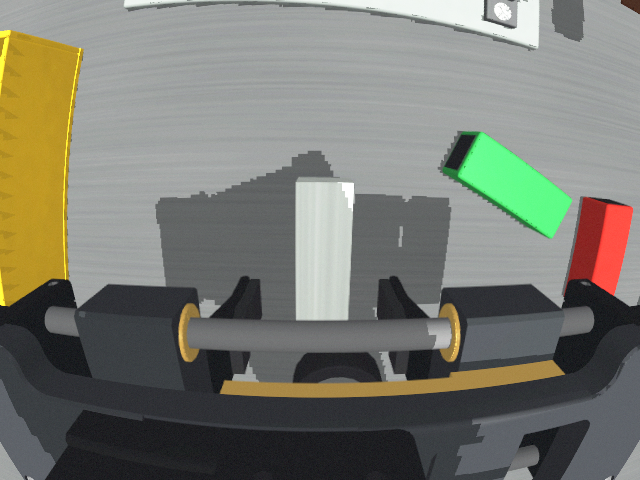

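Call:
arm_command(commands=[[65,[0,0.001,0.03],[0,0,0]],[65,[0,0.001,0.05],[0,0,0]],[65,[0,0.001,0.056],[0,0,0]],[65,[0,0.001,0.056],[0,0,0]],[65,[0,0.001,0.056],[0,0,0]],[0,[0,0.001,0.056],[0,0,0]],[0,[0,0.001,0.056],[0,0,0]],[0,[0,0.001,0.056],[0,0,0]],[0,[0,0.001,0.056],[0,0,0]],[0,[0,0.001,0.056],[0,0,0]]], squeeze=50)

```text
time: 7.85
ee_pos: [0.4639, 0.0472, 0.0745]
eef_rot: [1.0, 0.012, 0.0, 0.0]
ft_force: [-1.2, 0.5, 6.0]
width: 0.0317
```

```bash
python3 -c "
from h import *
go(.492,.328,.15,80.5)"
```

```text
now [0.4639 0.0472 0.0745] phi 1.3 | shift [0.0348, -0.28, -0.1266] turn [0.001, -0.0001, -1.3814] dist 0.309
```

Call:
arm_command(commands=[[0,[0,0,-0.04],[0,0,0]],[0,[0,0,-0.08],[0,0,0]],[0,[0,-0.02,-0.12],[0,0,-0.1]],[0,[0.005,-0.05,-0.126],[0,0,-0.22]],[0,[0.01,-0.09,-0.126],[0,0,-0.34]],[0,[0.015,-0.13,-0.126],[0,0,-0.46]],[0,[0.02,-0.17,-0.126],[0,0,-0.58]],[0,[0.025,-0.21,-0.126],[0,0,-0.7]],[0,[0.03,-0.25,-0.126],[0,0,-0.82]],[0,[0.034,-0.28,-0.126],[0,0,-0.94]]])

```text
time: 8.68
ee_pos: [0.49, 0.3312, 0.1994]
eef_rot: [0.884, 0.467, -0.0, -0.001]
ft_force: [-0.4, 0.5, -5.2]
width: 0.0317
```

```bash
python3 -c "
from h import *
go(.492,.328,.045,80.5);print(read_state()['width'])"
```

```text
now [0.49   0.3312 0.1994] phi 55.6 | shift [-0.0015, 0.0036, 0.1034] turn [-0.0014, -0.0, -0.4339] dist 0.104
0.03166878745381749
```

Call:
arm_command(commands=[[0,[0,0,0],[0,0,-0.12]],[0,[0,0.003,0],[0,0,-0.24]],[0,[0,0.003,0.03],[0,0,-0.36]],[0,[0,0.003,0.06],[0,0,-0.43]],[0,[0,0.003,0.09],[0,0,-0.43]],[0,[0,0.003,0.102],[0,0,-0.43]],[0,[0,0.003,0.102],[0,0,-0.43]],[0,[0,0.003,0.102],[0,0,-0.43]],[60,[0,0.003,0.102],[0,0,-0.43]],[60,[0,0.003,0.102],[0,0,-0.43]]])

```text
time: 9.52
ee_pos: [0.4945, 0.3276, 0.1007]
eef_rot: [0.767, 0.642, 0.002, 0.0]
ft_force: [0.3, 0.1, 0.8]
width: 0.0385
```

```bash
python3 -c "
from h import *
go(.471,-.158,.15,0.5);print(read_state()['width'])"
```

```text
now [0.4945 0.3276 0.1007] phi 79.8 | shift [-0.4819, 0.0628, -0.1014] turn [0.0007, -0.0042, 1.3848] dist 0.496
0.038484415540230035
```

Call:
arm_command(commands=[[60,[0,0,0],[0,0,0]],[60,[0,0,0],[0,0,0]],[60,[0,0,-0.04],[0,0,0.0]],[60,[0,0,-0.08],[0,0,0.1]],[60,[-0.04,0.005,-0.1],[0,0,0.22]],[60,[-0.08,0.01,-0.1],[0,0,0.34]],[60,[-0.12,0.015,-0.1],[0,0,0.46]],[60,[-0.16,0.02,-0.1],[0,0,0.58]],[60,[-0.2,0.025,-0.1],[0,0,0.7]],[60,[-0.24,0.03,-0.1],[0,0,0.82]]])

```text
time: 10.35
ee_pos: [0.4805, 0.0832, 0.1989]
eef_rot: [0.96, 0.28, 0.001, 0.001]
ft_force: [0.5, -0.4, 0.2]
width: 0.0521
```

Call:
arm_command(commands=[[60,[0.02,-0.03,0],[0,0,0.1]],[60,[0.04,-0.06,0],[0,0,0.2]],[60,[0.04,-0.09,0],[0,0,0.3]],[60,[0.04,-0.09,0],[0,0,0.4]],[60,[0.04,-0.09,0],[0,0,0.5]],[60,[0.04,-0.09,0],[0,0,0.56]],[60,[0.04,-0.09,0],[0,0,0.56]],[60,[0.04,-0.09,0],[0,0,0.56]],[60,[0.04,-0.09,0],[0,0,0.56]],[60,[0.04,-0.09,0],[0,0,0.56]]])

```text
time: 11.18
ee_pos: [0.4655, 0.1823, 0.1983]
eef_rot: [1.0, 0.008, 0.0, 0.0]
ft_force: [-0.9, -0.1, -0.7]
width: 0.0526
```

```bash
python3 -c "
from h import *
go(.471,-.158,.15,0.5);print(read_state()['width']);c=snap('top','t2.png');cuts(c)"
```

```text
now [0.4655 0.1823 0.1983] phi 0.9 | shift [0.0003, 0.3403, -0.0027] turn [0.0, -0.0003, 0.0065] dist 0.34
0.05255909864760517
grey px [310.  373.5] z 0.036 c [0.1742 0.0022] LxW 0.128 0.0766 yaw deg 88.4
grey px [310.  373.5] z 0.024 c [0.1734 0.0026] LxW 0.1291 0.0772 yaw deg 88.4
grey px [252.7 310. ] z 0.036 c [0.3385 0.1475] LxW 0.3225 0.0986 yaw deg 32.900000000000006
grey px [252.7 310. ] z 0.024 c [0.3391 0.149 ] LxW 0.3252 0.0994 yaw deg 32.900000000000006
red px [367.4 256.7] z 0.03 c [ 0.4706 -0.1576] LxW 0.0782 0.0283 yaw deg 0.19999999999998863
```

View pics/t2.png

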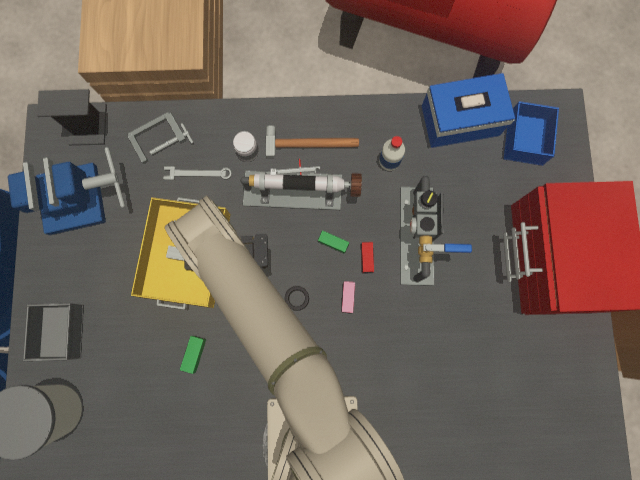

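Call:
arm_command(commands=[[65,[0,0.04,0],[0,0,0]],[65,[0,0.08,0],[0,0,0]],[65,[0,0.12,0],[0,0,0]],[65,[0,0.16,0],[0,0,0]],[65,[0,0.2,0],[0,0,0]],[65,[0,0.24,0],[0,0,0]],[65,[0,0.28,0],[0,0,0]],[65,[0,0.32,0],[0,0,0]],[65,[0,0.34,0.04],[0,0,0]],[65,[0,0.34,0.07],[0,0,0]]])

```text
time: 12.07
ee_pos: [0.4704, -0.1635, 0.128]
eef_rot: [1.0, 0.004, 0.001, 0.002]
ft_force: [-0.5, -0.3, -1.7]
width: 0.057
```

```bash
python3 -c "
from h import *
snap('wrist','w3.png');go(.471,-.158,.03,0.3)"
```

```text
now [ 0.4668 -0.1601  0.1213] phi 0.5 | shift [0.0044, -0.002, 0.0403] turn [-0.0021, 0.0061, 0.0042] dist 0.041
```

View pics/w3.png

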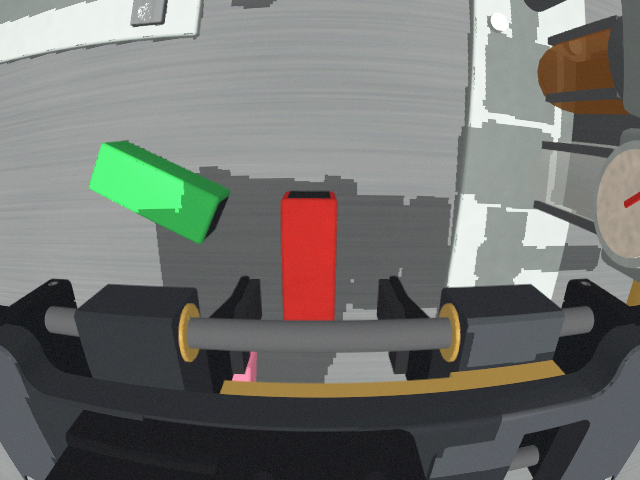

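Call:
arm_command(commands=[[65,[0.002,-0.002,0.02],[0,0,0]],[65,[0.002,-0.002,0.04],[0,0,0]],[65,[0.002,-0.002,0.04],[0,0,0]],[65,[0.002,-0.002,0.04],[0,0,0]],[65,[0.002,-0.002,0.04],[0,0,0]],[0,[0.002,-0.002,0.04],[0,0,0]],[0,[0.002,-0.002,0.04],[0,0,0]],[0,[0.002,-0.002,0.04],[0,0,0]],[0,[0.002,-0.002,0.04],[0,0,0]],[0,[0.002,-0.002,0.04],[0,0,0]]], squeeze=40)

```text
time: 12.95
ee_pos: [0.4723, -0.1558, 0.0885]
eef_rot: [1.0, 0.007, 0.0, 0.0]
ft_force: [0.5, -1.7, 1.3]
width: 0.0313
```

```bash
python3 -c "
from h import *
go(.42,.34,.16,80.5)"
```

```text
now [ 0.4723 -0.1558  0.0885] phi 0.8 | shift [-0.0454, -0.4964, -0.1228] turn [0.0009, -0.0, -1.3913] dist 0.513
```

Call:
arm_command(commands=[[55,[0,0,0],[0,0,0]],[55,[0,0,0],[0,0,0]],[55,[0,0,0.008],[0,0,0]],[55,[0,0,0.01],[0,0,0]],[0,[0,0,0.01],[0,0,0]],[0,[0,0,0.01],[0,0,0]],[0,[0,0,0.01],[0,0,0]],[0,[0,0,0.01],[0,0,0]],[0,[0,0,0.01],[0,0,0]],[0,[0,0,0.01],[0,0,0]]])

```text
time: 13.78
ee_pos: [0.4722, -0.1557, 0.0782]
eef_rot: [1.0, 0.007, 0.0, 0.0]
ft_force: [0.0, 0.0, 0.1]
width: 0.0298
```

Call:
arm_command(commands=[[0,[0,0,-0.04],[0,0,0]],[0,[0,0,-0.08],[0,0,0]],[0,[0,-0.02,-0.11],[0,0,-0.1]],[0,[0,-0.06,-0.13],[0,0,-0.22]],[0,[-0.005,-0.1,-0.133],[0,0,-0.34]],[0,[-0.01,-0.14,-0.133],[0,0,-0.46]],[0,[-0.015,-0.18,-0.133],[0,0,-0.58]],[0,[-0.02,-0.22,-0.133],[0,0,-0.7]],[0,[-0.025,-0.26,-0.133],[0,0,-0.82]],[0,[-0.03,-0.3,-0.133],[0,0,-0.94]]])

```text
time: 14.62
ee_pos: [0.4371, 0.1456, 0.2113]
eef_rot: [0.887, 0.462, 0.0, 0.001]
ft_force: [0.9, -0.8, -2.5]
width: 0.0293
```

```bash
python3 -c "
from h import *
go(.42,.34,.16,80.5);print(read_state()['width'])"
```

```text
now [0.4371 0.1456 0.2113] phi 55.0 | shift [0.1494, -0.1256, 0.0001] turn [0.0012, 0.0007, -0.4455] dist 0.195
0.029345442767171347
```

Call:
arm_command(commands=[[0,[0.03,-0.03,0],[0,0,-0.12]],[0,[0.06,-0.055,0],[0,0,-0.24]],[0,[0.09,-0.08,0],[0,0,-0.36]],[0,[0.12,-0.1,0],[0,0,-0.445]],[0,[0.15,-0.125,0],[0,0,-0.445]],[0,[0.15,-0.125,0.0],[0,0,-0.445]],[0,[0.15,-0.125,0.04],[0,0,-0.445]],[0,[0.15,-0.125,0.08],[0,0,-0.445]],[0,[0.15,-0.125,0.11],[0,0,-0.445]],[0,[0.15,-0.125,0.11],[0,0,-0.445]]])

```text
time: 15.45
ee_pos: [0.4203, 0.336, 0.0956]
eef_rot: [0.765, 0.644, -0.005, -0.0]
ft_force: [-1.3, -0.8, -3.2]
width: 0.0296
```

Call:
arm_command(commands=[[0,[0,0,0],[0,0,0]],[60,[0,0,0],[0,0,0]],[60,[0,0,0],[0,0,0]],[60,[0,0,0],[0,0,0]],[60,[0,0,0],[0,0,0]],[60,[0,0,-0.03],[0,0,0]],[60,[0,0,-0.07],[0,0,0]],[60,[0,0,-0.11],[0,0,0]],[60,[0,0,-0.15],[0,0,0]],[60,[0,0,-0.19],[0,0,0]]])

```text
time: 16.28
ee_pos: [0.4223, 0.3386, 0.2938]
eef_rot: [0.765, 0.644, 0.0, 0.0]
ft_force: [1.3, 0.4, 0.1]
width: 0.0524
```

```bash
python3 -c "
from h import *
go(.45,.05,.25,80);snap('wrist','w4.png')"
```

```text
now [0.4223 0.3386 0.2938] phi 80.2 | shift [-0.2797, 0.0765, -0.0072] turn [0.0011, -0.0003, 0.0031] dist 0.29
```

View pics/w4.png

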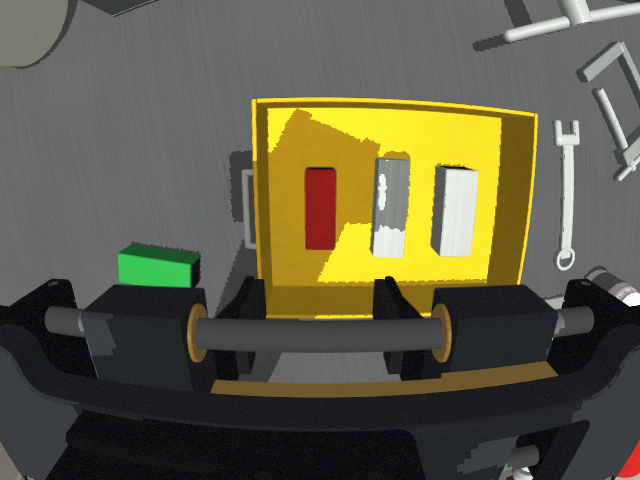

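```bash
cat >> h.py <<'E'
def wray(c,s,u,v):
    M=np.array(c['mount']); r=np.array([(u-c['cx'])/c['fx'],(v-c['cy'])/c['fy']]); th=np.linalg.norm(r)
    d=np.array([*(np.sin(th)*r/max(th,1e-9)),np.cos(th)]); q=R.from_quat(s['eef_rot'])
    return np.array(s['ee_pos'])+q.apply(M[:3,3]),q.apply(M[:3,:3]@d)
def wonz(c,s,u,v,z):
    o,d=wray(c,s,u,v); return o+d*(z-o[2])/d[2]
E
python3 -c "
from h import *
go(.57,-.295,.28,180)"
```

```text
now [0.4237 0.341  0.3015] phi 80.2 | shift [-0.6016, 0.2528, -0.0318] turn [0.0112, 0.0013, -1.742] dist 0.653
```

Call:
arm_command(commands=[[50,[-0.036,0.015,-0.01],[0,0,-0.1]],[50,[-0.072,0.03,-0.02],[0,0,-0.22]],[50,[-0.108,0.045,-0.03],[0,0,-0.33]],[50,[-0.144,0.06,-0.03],[0,0,-0.44]],[50,[-0.18,0.075,-0.03],[0,0,-0.55]],[50,[-0.216,0.09,-0.03],[0,0,-0.66]],[50,[-0.252,0.105,-0.03],[0,0,-0.77]],[50,[-0.288,0.12,-0.03],[0,0,-0.88]],[50,[-0.324,0.135,-0.03],[0,0,-0.99]],[50,[-0.36,0.15,-0.03],[0,0,-1.1]]])

```text
time: 17.17
ee_pos: [0.5021, -0.012, 0.3221]
eef_rot: [0.331, 0.944, -0.001, 0.001]
ft_force: [1.1, 0.6, -0.2]
width: 0.0431
```

```bash
python3 -c "
from h import *
go(.57,-.295,.28,180)"
```

```text
now [ 0.5021 -0.012   0.3221] phi 141.4 | shift [-0.2297, -0.1788, -0.0083] turn [-0.0013, 0.0023, -0.6737] dist 0.291
```

Call:
arm_command(commands=[[70,[-0.03,-0.024,0],[0,0,-0.11]],[70,[-0.06,-0.048,0],[0,0,-0.22]],[70,[-0.09,-0.07,0],[0,0,-0.33]],[70,[-0.12,-0.095,0],[0,0,-0.44]],[70,[-0.15,-0.12,0],[0,0,-0.55]],[70,[-0.18,-0.14,0],[0,0,-0.66]],[70,[-0.21,-0.165,0],[0,0,-0.674]],[70,[-0.23,-0.179,0],[0,0,-0.674]],[70,[-0.23,-0.179,0],[0,0,-0.674]],[70,[-0.23,-0.179,0],[0,0,-0.674]]])

```text
time: 18.0
ee_pos: [0.5682, -0.2959, 0.3211]
eef_rot: [0.004, 1.0, 0.0, 0.0]
ft_force: [0.1, 1.2, -0.6]
width: 0.0608
```

Call:
arm_command(commands=[[70,[0,0,0],[0,0,0]],[70,[0,0,0],[0,0,0]],[70,[0,0,0],[0,0,0]],[70,[0,0,0],[0,0,0]],[70,[0,0,0],[0,0,0]],[70,[0,0,0],[0,0,0]],[70,[0,0,0],[0,0,0]],[70,[0,0,0],[0,0,0]],[70,[0,0,0],[0,0,0]],[70,[0,0,0],[0,0,0]]])

```text
time: 18.83
ee_pos: [0.5683, -0.2945, 0.3211]
eef_rot: [0.003, 1.0, -0.0, 0.0]
ft_force: [0.3, -0.9, 0.1]
width: 0.0604
```

```bash
python3 -c "
from h import *
go(.587,-.299,.188,190);snap('wrist','w5.png')"
```

```text
now [ 0.5683 -0.2945  0.3211] phi 179.6 | shift [-0.0187, -0.0044, 0.0821] turn [-0.0001, 0.0, -0.1808] dist 0.084
```

View pics/w5.png

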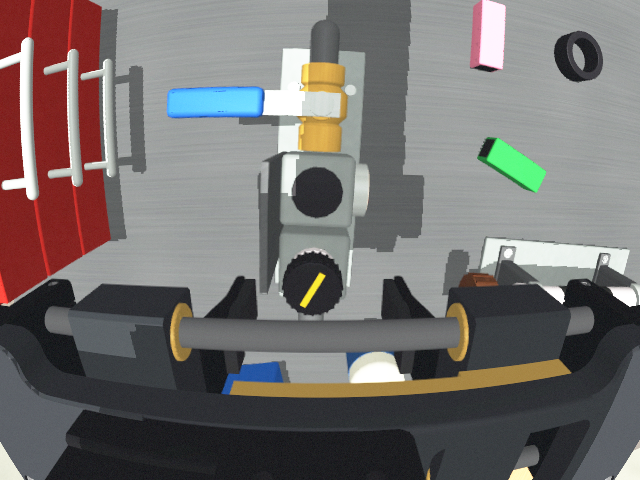

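Run:
```python
from h import *
s=read_state(); c=camera('wrist')
print('plug',wonz(c,s,312.5,281,.195), wonz(c,s,284,281,.195), wonz(c,s,342,281,.195))
print('stem',wonz(c,s,323,103,.178),'slA',wonz(c,s,168,102,.178),'slB',wonz(c,s,264,102,.178))
print('filter',wonz(c,s,317,192,.157))
# yellow bar
im=c['pixels'].astype(int); m=((im[...,0]>170)&(im[...,1]>150)&(im[...,2]<100)).astype(np.uint8); m[:, :280]=0; m[:,350:]=0;m[:240]=0;m[320:]=0
ys,xs=np.nonzero(m); print(xs.mean(),ys.mean(),len(xs)); print(wonz(c,s,xs.mean(),ys.mean(),.196))
vx,vy,_,_=cv2.fitLine(np.c_[xs,ys].astype(np.float32),cv2.DIST_L2,0,.01,.01).ravel()
a=wonz(c,s,xs.mean()-10*vx,ys.mean()-10*vy,.196);b=wonz(c,s,xs.mean()+10*vx,ys.mean()+10*vy,.196)
print('bar yaw',np.degrees(np.arctan2(*(b-a)[[1,0]])))
t=camera('top'); im=t['pixels'].astype(int)
```

```text
plug [ 0.58337997 -0.29772411  0.195     ] [ 0.58338691 -0.31592186  0.195     ] [ 0.58349322 -0.27893758  0.195     ]
stem [ 0.47242759 -0.290646    0.178     ] slA [ 0.4663918 -0.3923006  0.178    ] slB [ 0.47101959 -0.3275743   0.178     ]
filter [ 0.53249831 -0.29476049  0.157     ]
312.07936507936506 289.8333333333333 252
[ 0.58910015 -0.29803584  0.196     ]
bar yaw 149.2199101688191
```

```bash
python3 -c "
from h import *
go(.587,-.298,.188,200); print(read_state()['joint_positions'])"
```

```text
now [ 0.5683 -0.2945  0.3211] phi 179.6 | shift [-0.0187, -0.0033, 0.0821] turn [-0.0001, 0.0, -0.3553] dist 0.084
[ 1.1627115   0.60376359 -1.15901423  1.33000721  0.54744027  1.54639041
  1.62943095]
```

Call:
arm_command(commands=[[70,[-0.019,-0.003,0],[0,0,-0.1]],[70,[-0.019,-0.003,0],[0,0,-0.2]],[70,[-0.019,-0.003,0.02],[0,0,-0.3]],[70,[-0.019,-0.003,0.04],[0,0,-0.355]],[70,[-0.019,-0.003,0.04],[0,0,-0.355]],[70,[-0.019,-0.003,0.04],[0,0,-0.355]],[70,[-0.019,-0.003,0.04],[0,0,-0.355]],[70,[-0.019,-0.003,0.04],[0,0,-0.355]],[70,[-0.019,-0.003,0.04],[0,0,-0.355]],[70,[-0.019,-0.003,0.04],[0,0,-0.355]]])

```text
time: 19.82
ee_pos: [0.5875, -0.2976, 0.282]
eef_rot: [-0.173, 0.985, -0.0, 0.0]
ft_force: [-0.8, -0.6, -0.9]
width: 0.061
```

```bash
python3 -c "
from h import *
go(.587,-.298,.188,200); s=read_state();print(s['joint_positions']);c=snap('wrist','w6.png')"
```

```text
now [ 0.5875 -0.2976  0.282 ] phi -160.1 | shift [0.0006, -0.0001, 0.043] turn [-0.001, 0.0007, -0.0009] dist 0.043
[ 1.14364431  0.69339846 -1.18860235  1.33376889  0.6365315   1.51867019
  1.93562214]
```

View pics/w6.png

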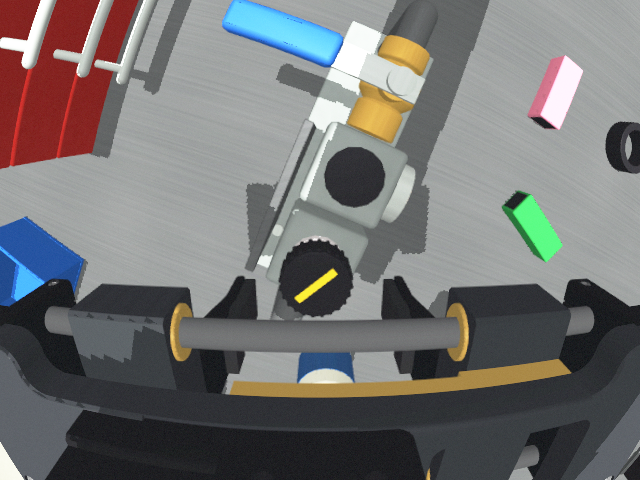

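Call:
arm_command(commands=[[70,[0,0,0.02],[0,0,0]],[70,[0,0,0.035],[0,0,0]],[70,[0,0,0.043],[0,0,0]],[70,[0,0,0.043],[0,0,0]],[70,[0,0,0.043],[0,0,0]],[0,[0,0,0.043],[0,0,0]],[0,[0,0,0.043],[0,0,0]],[0,[0,0,0.043],[0,0,0]],[0,[0,0,0.043],[0,0,0]],[0,[0,0,0.043],[0,0,0]]], squeeze=20)

```text
time: 20.7
ee_pos: [0.5879, -0.2993, 0.2388]
eef_rot: [-0.173, 0.985, -0.002, 0.001]
ft_force: [3.8, -1.4, -1.1]
width: 0.0371
```

```bash
python3 -c "
from h import *
go(.587,-.298,.188,200); s=read_state();print(s['torque'],s['width'])"
```

```text
now [ 0.5879 -0.2993  0.2388] phi -160.1 | shift [0.0004, 0.0015, -0.0002] turn [-0.0035, 0.0015, -0.0019] dist 0.002
[-0.04308852 -0.86212884  0.02877604] 0.037070911204527955
```

Call:
arm_command(commands=[[0,[0,0,0],[0,0,0.11]],[0,[0,0,0],[0,0,0.22]],[0,[0,0,0],[0,0,0.33]],[0,[0,0,0],[0,0,0.44]],[0,[0,0,0.001],[0,0,0.55]],[0,[0,0,0.001],[0,0,0.66]],[0,[0,0,0.001],[0,0,0.77]],[0,[0,0,0.001],[0,0,0.88]],[0,[0,0,0.001],[0,0,0.99]],[0,[0,0,0.001],[0,0,1.1]]])

```text
time: 21.53
ee_pos: [0.5881, -0.2983, 0.2377]
eef_rot: [0.37, 0.929, -0.0, 0.002]
ft_force: [5.8, -2.5, -2.2]
width: 0.0376
```

```bash
python3 -c "
from h import *
go(.587,-.298,.187,200); s=read_state();print(s['torque'],s['width'],s['joint_positions'].round(2) if hasattr(s['joint_positions'],'round') else s['joint_positions'])"
```

```text
now [ 0.5881 -0.2983  0.2377] phi 136.6 | shift [0.001, -0.0006, -0.0003] turn [-0.0007, 0.0032, -1.1061] dist 0.001
[-0.44178831 -1.39785514  0.07678789] 0.03761585108389984 [ 1.05  0.63 -0.97  1.4   0.52  1.38  0.89]
```

Call:
arm_command(commands=[[0,[0,0,0],[0,0,0.11]],[0,[0,0,0],[0,0,0.22]],[0,[0,0,0],[0,0,0.33]],[0,[0,0,0],[0,0,0.44]],[0,[0,0,0.001],[0,0,0.55]],[0,[0,0,0.001],[0,0,0.66]],[0,[0,0,0.001],[0,0,0.77]],[0,[0,0,0.001],[0,0,0.88]],[0,[0,0,0.001],[0,0,0.99]],[0,[0,0,0.001],[0,0,1.1]]])

```text
time: 22.37
ee_pos: [0.5889, -0.298, 0.2367]
eef_rot: [0.801, 0.599, 0.002, 0.002]
ft_force: [10.1, -3.7, -5.9]
width: 0.0374
```

```bash
python3 -c "
from h import *
go(.587,-.298,.187,200); s=read_state();print(s['torque'],s['width'],s['joint_positions'].round(2))"
```

```text
now [ 0.5889 -0.298   0.2367] phi 73.6 | shift [-0.0005, -0.0019, -0.0013] turn [0.0031, 0.0055, -2.2054] dist 0.002
[-0.86672243 -2.55078346  0.03919697] 0.03739001929834842 [ 0.94  0.55 -0.77  1.4   0.39  1.33 -0.13]
```

Call:
arm_command(commands=[[0,[0,0,0],[0,0,0.11]],[0,[0,0,0],[0,0,0.22]],[0,[0,0,0],[0,0,0.33]],[0,[0,0,0],[0,0,0.44]],[0,[0,0,0.001],[0,0,0.55]],[0,[0,0,0.001],[0,0,0.66]],[0,[0,0,0.001],[0,0,0.77]],[0,[0,0,0.001],[0,0,0.88]],[0,[0,0,0.001],[0,0,0.99]],[0,[0,0,0.001],[0,0,1.1]]])

```text
time: 23.2
ee_pos: [0.5895, -0.2987, 0.2357]
eef_rot: [0.996, 0.092, 0.003, 0.002]
ft_force: [14.4, -7.7, -9.1]
width: 0.0374
```

```bash
python3 -c "
from h import *
go(.587,-.298,.187,200); s=read_state();print(s['torque'],s['width'],s['joint_positions'].round(2))"
```

```text
now [ 0.5895 -0.2987  0.2357] phi 10.6 | shift [-0.0023, -0.0011, -0.0024] turn [-0.0084, -0.0062, 2.9775] dist 0.003
[-1.65041337 -3.26754893  0.07415254] 0.03743648352698482 [ 0.81  0.5  -0.57  1.41  0.28  1.3  -1.16]
```

Call:
arm_command(commands=[[0,[0.002,0.001,0.001],[0,0,0.0]],[0,[0.002,0.001,0.001],[0,0,0.12]],[0,[0.002,0.001,0.001],[0,0,0.24]],[0,[0.002,0.001,0.001],[0,0,0.36]],[0,[0.002,0.001,0.001],[0,0,0.48]],[0,[0.002,0.001,0.002],[0,0,0.6]],[0,[0.002,0.001,0.002],[0,0,0.72]],[0,[0.002,0.001,0.002],[0,0,0.84]],[0,[0.002,0.001,0.002],[0,0,0.96]],[0,[0.002,0.001,0.002],[0,0,1.08]]])

```text
time: 24.03
ee_pos: [0.5896, -0.2997, 0.2343]
eef_rot: [0.901, -0.433, 0.001, 0.001]
ft_force: [0.3, -5.2, 3.0]
width: 0.0372
```

```bash
python3 -c "
from h import *
go(.587,-.298,.187,200); s=read_state();print(s['torque'],s['width'],s['joint_positions'].round(2))"
```

```text
now [ 0.5896 -0.2997  0.2343] phi -51.3 | shift [-0.003, 0.001, -0.0037] turn [-0.0028, -0.0026, 1.8971] dist 0.005
[-1.12452426 -0.06856354  0.10478432] 0.037173498780961746 [ 0.68  0.47 -0.39  1.42  0.18  1.28 -2.18]
```

Call:
arm_command(commands=[[0,[0,0,0],[0,0,0.1]],[0,[0,0,0],[0,0,0.2]],[0,[0,0,0],[0,0,0.3]],[0,[0,0,0],[0,0,0.3]],[0,[0,0,0],[0,0,0.3]],[0,[0,0,0],[0,0,0.3]],[0,[0,0,0],[0,0,0.3]],[0,[0,0,0],[0,0,0.3]],[0,[0,0,0],[0,0,0.3]],[0,[0,0,0],[0,0,0.3]]])

```text
time: 24.87
ee_pos: [0.5894, -0.2999, 0.234]
eef_rot: [0.828, -0.561, 0.001, 0.001]
ft_force: [1.3, -5.4, 2.6]
width: 0.0372
```

```bash
python3 -c "
from h import *
go(.589,-.299,.187,60); s=read_state();print(s['torque'],s['width'],s['joint_positions'].round(2))"
```

```text
now [ 0.5894 -0.2999  0.234 ] phi -68.2 | shift [-0.001, 0.0, -0.004] turn [0.0032, -0.0017, -2.2372] dist 0.004
[-1.04464912 -0.02027074 -0.05578222] 0.037221855026550926 [ 0.65  0.47 -0.34  1.42  0.16  1.28 -2.46]
```

Call:
arm_command(commands=[[70,[0,0,0],[0,0,0]],[70,[0,0,0],[0,0,0]],[70,[0,0,0],[0,0,0]],[70,[0,0,0],[0,0,0]],[70,[0,0,0],[0,0,-0.12]],[70,[0,0,0],[0,0,-0.24]],[70,[0,0,0],[0,0,-0.36]],[70,[0,0,0],[0,0,-0.48]],[70,[0,0,0],[0,0,-0.6]],[70,[0,0,0],[0,0,-0.72]]])

```text
time: 25.7
ee_pos: [0.5895, -0.2979, 0.2331]
eef_rot: [0.973, -0.229, -0.0, -0.0]
ft_force: [-0.3, -0.2, -0.5]
width: 0.0608
```

Call:
arm_command(commands=[[70,[0,0,0],[0,0,-0.12]],[70,[0,0,0],[0,0,-0.24]],[70,[0,0,0],[0,0,-0.36]],[70,[0,0,0],[0,0,-0.48]],[70,[0,0,0],[0,0,-0.6]],[70,[0,0,0],[0,0,-0.72]],[0,[0,0,0],[0,0,-0.72]],[0,[0,0,0],[0,0,-0.72]],[0,[0,0,0],[0,0,-0.72]],[0,[0,0,0],[0,0,-0.72]]], squeeze=25)

```text
time: 26.53
ee_pos: [0.5894, -0.2982, 0.2331]
eef_rot: [0.992, 0.123, -0.0, 0.0]
ft_force: [-0.1, -0.1, -0.2]
width: 0.0416
```

```bash
python3 -c "
from h import *
go(.589,-.299,.187,60); s=read_state();print(s['torque'],s['width'],s['joint_positions'].round(2))"
```

```text
now [ 0.5894 -0.2982  0.2331] phi 14.2 | shift [-0.0006, 0.0007, -0.0049] turn [0.0001, 0.0001, -0.7996] dist 0.005
[ 0.01054514  0.03328166 -0.04102015] 0.04155261942560921 [ 0.82  0.51 -0.58  1.41  0.28  1.31 -1.11]
```

Call:
arm_command(commands=[[0,[0,0,0],[0,0,0]],[0,[0,0,0],[0,0,0]],[0,[0,0,0],[0,0,0.1]],[0,[0,0,0],[0,0,0.2]],[0,[0,0,0],[0,0,0.3]],[0,[0,0,0],[0,0,0.4]],[0,[0,0,0],[0,0,0.4]],[0,[0,0,0],[0,0,0.4]],[0,[0,0,0],[0,0,0.4]],[0,[0,0,0],[0,0,0.4]]])

```text
time: 27.37
ee_pos: [0.5896, -0.2991, 0.233]
eef_rot: [0.997, -0.075, 0.0, 0.001]
ft_force: [3.7, -4.5, -3.0]
width: 0.0374
```

```bash
python3 -c "
from h import *
go(.589,-.299,.187,60); s=read_state();print(s['torque'],s['width'],s['joint_positions'].round(2))"
```

```text
now [ 0.5896 -0.2991  0.233 ] phi -8.6 | shift [-0.0006, -0.0, -0.005] turn [0.0016, -0.0001, -1.1981] dist 0.005
[-0.87847359 -0.62421664  0.13515634] 0.03740145838411883 [ 0.77  0.5  -0.51  1.41  0.25  1.3  -1.48]
```

Call:
arm_command(commands=[[0,[0,0,0],[0,0,0.08]],[0,[0,0,0],[0,0,0.16]],[0,[0,0,0],[0,0,0.24]],[0,[0,0,0],[0,0,0.32]],[0,[0,0,0],[0,0,0.4]],[0,[0,0,0],[0,0,0.4]],[0,[0,0,0],[0,0,0.4]],[0,[0,0,0],[0,0,0.4]],[0,[0,0,0],[0,0,0.4]],[0,[0,0,0],[0,0,0.4]]])

```text
time: 28.2
ee_pos: [0.5892, -0.2991, 0.2334]
eef_rot: [0.963, -0.271, 0.0, 0.001]
ft_force: [-1.4, -5.6, 1.1]
width: 0.0375
```

```bash
python3 -c "
from h import *
go(.589,-.299,.187,60); s=read_state();print(s['torque'],s['width'],s['joint_positions'].round(2))"
```

```text
now [ 0.5892 -0.2991  0.2334] phi -31.4 | shift [-0.0003, 0.0, -0.0046] turn [0.0013, 0.0001, -1.5954] dist 0.005
[-1.11875248  0.0895456   0.06987893] 0.03753810318633676 [ 0.72  0.48 -0.45  1.41  0.21  1.29 -1.86]
```

```bash
python3 -c "
from h import *
snap('wrist','w7.png');snap('scene','s7.png')
a=cv2.imread('pics/s7.png')[120:300,100:300];cv2.imwrite('pics/s7c.png',cv2.resize(a,None,fx=3.3,fy=3.3,interpolation=cv2.INTER_CUBIC))"
```

```text
(no output)
```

View pics/w7.png

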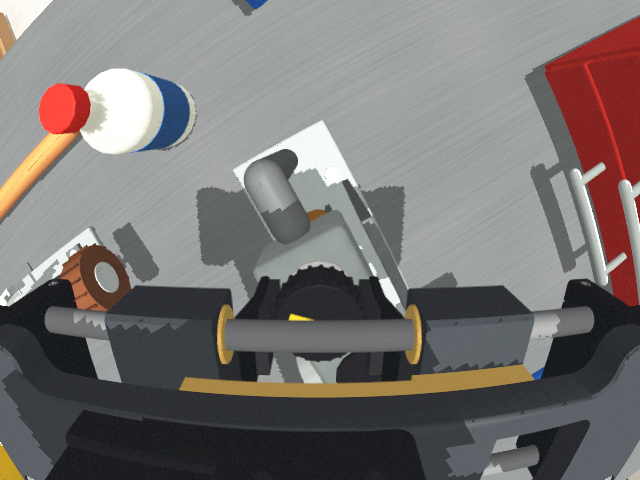

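View pics/s7c.png

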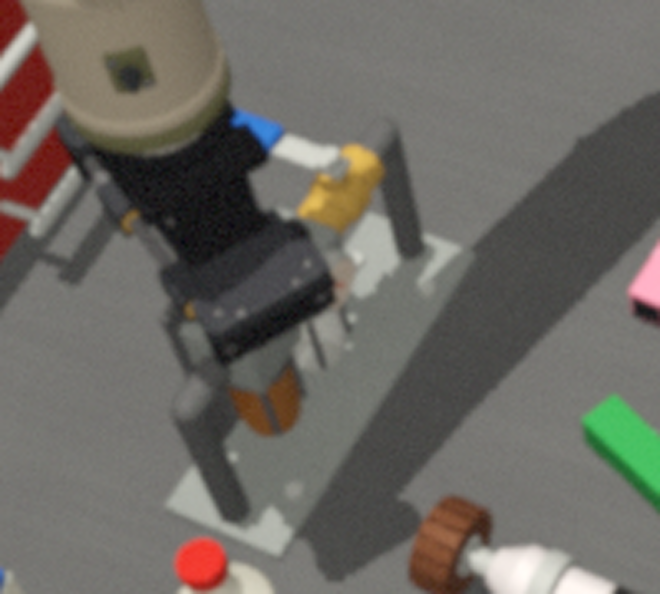

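Call:
arm_command(commands=[[0,[0,0,0],[0,0,0.08]],[0,[0,0,0],[0,0,0.16]],[0,[0,0,0],[0,0,0.24]],[0,[0,0,0],[0,0,0.3]],[0,[0,0,0],[0,0,0.36]],[0,[0,0,0],[0,0,0.42]],[0,[0,0,0],[0,0,0.48]],[0,[0,0,0],[0,0,0.54]],[0,[0,0,0],[0,0,0.6]],[0,[0,0,0],[0,0,0.6]]])

```text
time: 29.13
ee_pos: [0.589, -0.2986, 0.2333]
eef_rot: [0.839, -0.544, -0.0, 0.0]
ft_force: [-3.3, -3.4, 2.8]
width: 0.0375
```

```bash
python3 -c "
from h import *
go(.589,-.299,.187,60); s=read_state();print(s['torque'],s['width'],s['joint_positions'].round(2))"
```

```text
now [ 0.589  -0.2986  0.2333] phi -65.9 | shift [0.0004, 0.0002, -0.0047] turn [0.0008, 0.0009, -2.1979] dist 0.005
[-0.74971926  0.7543304   0.45311694] 0.03749989951210277 [ 0.65  0.47 -0.34  1.42  0.16  1.28 -2.43]
```

Call:
arm_command(commands=[[70,[0,0,0],[0,0,0]],[70,[0,0,0],[0,0,0]],[70,[0,0,0],[0,0,0]],[70,[0,0,-0.02],[0,0,0]],[70,[0,0,-0.045],[0,0,-0.12]],[70,[0,0,-0.045],[0,0,-0.24]],[70,[0,0,-0.045],[0,0,-0.36]],[70,[0,0,-0.045],[0,0,-0.48]],[70,[0,0,-0.045],[0,0,-0.6]],[70,[0,0,-0.045],[0,0,-0.7]]])

```text
time: 29.97
ee_pos: [0.5897, -0.2975, 0.278]
eef_rot: [0.976, -0.219, -0.0, -0.001]
ft_force: [0.1, 0.4, 0.3]
width: 0.0609
```

```bash
cat >> h.py <<'E'
def bar(fn):
    s=read_state(); c=snap('wrist',fn)
    im=c['pixels'].astype(int); m=((im[...,0]>170)&(im[...,1]>150)&(im[...,2]<100)).astype(np.uint8); m[:, :250]=0; m[:,390:]=0;m[:220]=0;m[340:]=0
    n,l,st,ce=cv2.connectedComponentsWithStats(m)
    for k in range(1,n):
        if st[k,4]<60: continue
        ys,xs=np.nonzero(l==k)
        vx,vy,_,_=cv2.fitLine(np.c_[xs,ys].astype(np.float32),cv2.DIST_L2,0,.01,.01).ravel()
        a=wonz(c,s,xs.mean()-10*vx,ys.mean()-10*vy,.19);b=wonz(c,s,xs.mean()+10*vx,ys.mean()+10*vy,.19)
        print('bar',st[k].tolist(),wonz(c,s,xs.mean(),ys.mean(),.19).round(4),'yaw',np.degrees(np.arctan2(*(b-a)[[1,0]])).round(1)%180)
E
python3 -c "
from h import *
bar('w8.png');go(.589,-.299,.187,60)"
```

```text
bar [299, 271, 48, 25, 383] [ 0.5888 -0.2981  0.19  ] yaw 42.099999999999994
now [ 0.5897 -0.2975  0.278 ] phi -24.9 | shift [0.0, 0.0016, 0.04] turn [-0.001, -0.0005, -1.4825] dist 0.04
```

View pics/w8.png

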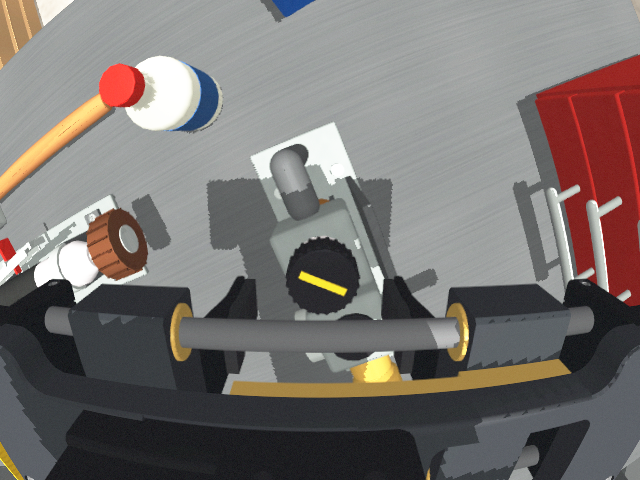

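Call:
arm_command(commands=[[70,[0,0,0.02],[0,0,-0.1]],[70,[0,0.001,0.04],[0,0,-0.2]],[70,[0,0.001,0.044],[0,0,-0.2]],[70,[0,0.001,0.044],[0,0,-0.2]],[0,[0,0.001,0.044],[0,0,-0.2]],[0,[0,0.001,0.044],[0,0,-0.2]],[0,[0,0.001,0.044],[0,0,-0.2]],[0,[0,0.001,0.044],[0,0,-0.2]],[0,[0,0.001,0.044],[0,0,-0.2]],[0,[0,0.001,0.044],[0,0,-0.2]]], squeeze=40)

```text
time: 30.85
ee_pos: [0.5893, -0.2992, 0.2349]
eef_rot: [0.992, -0.125, 0.001, 0.0]
ft_force: [-0.2, 0.0, 2.6]
width: 0.0376
```

Call:
arm_command(commands=[[0,[0,0,0],[0,0,0.06]],[0,[0,0,0],[0,0,0.12]],[0,[0,0,0],[0,0,0.18]],[0,[0,0,0],[0,0,0.24]],[0,[0,0,0],[0,0,0.3]],[0,[0,0,0],[0,0,0.35]],[0,[0,0,0],[0,0,0.4]],[0,[0,0,0],[0,0,0.4]],[0,[0,0,0],[0,0,0.4]],[0,[0,0,0],[0,0,0.4]]])

```text
time: 31.68
ee_pos: [0.5892, -0.2993, 0.2349]
eef_rot: [0.948, -0.318, 0.001, 0.0]
ft_force: [-1.7, 0.5, 5.7]
width: 0.0372
```

```bash
python3 -c "
from h import *
go(.589,-.299,.187,60); s=read_state();print(s['torque'],s['width'],s['joint_positions'].round(2))"
```

```text
now [ 0.5892 -0.2993  0.2349] phi -37.1 | shift [-0.0003, -0.0001, -0.0031] turn [0.0009, -0.0009, -1.6952] dist 0.003
[0.01558693 0.21535021 0.13725293] 0.037214178437877866 [ 0.7   0.48 -0.42  1.41  0.2   1.29 -1.95]
```

Call:
arm_command(commands=[[70,[0,0,0],[0,0,0]],[70,[0,0,0],[0,0,0]],[70,[0,0,0],[0,0,0]],[70,[0,0,-0.02],[0,0,0]],[70,[0,0,-0.045],[0,0,0]],[70,[0,0,-0.045],[0,0,-0.1]],[70,[0,0,-0.045],[0,0,-0.2]],[70,[0,0,-0.045],[0,0,-0.2]],[70,[0,0,-0.045],[0,0,-0.2]],[70,[0,0,-0.045],[0,0,-0.2]]])

```text
time: 32.52
ee_pos: [0.5888, -0.2992, 0.2786]
eef_rot: [0.974, -0.224, -0.0, -0.0]
ft_force: [-0.2, 0.4, -0.9]
width: 0.0605
```

```bash
python3 -c "
from h import *
bar('w9.png');go(.589,-.299,.187,60)"
```

```text
bar [295, 271, 48, 24, 379] [ 0.5888 -0.2981  0.19  ] yaw 42.0
now [ 0.5888 -0.2991  0.2786] phi -25.9 | shift [0.0001, -0.0002, 0.0406] turn [-0.0006, 0.0006, -1.4994] dist 0.041
```

```bash
python3 -c "
from h import *
go(.468,-.36,.235,86)"
```

```text
now [ 0.5888 -0.2991  0.2786] phi -25.9 | shift [-0.0821, 0.1075, -0.0073] turn [-0.0008, 0.0005, -1.9532] dist 0.135
```

Call:
arm_command(commands=[[50,[0,0,-0.01],[0,0,-0.12]],[50,[-0.02,0.02,-0.01],[0,0,-0.24]],[50,[-0.03,0.035,-0.01],[0,0,-0.36]],[50,[-0.04,0.05,-0.01],[0,0,-0.48]],[50,[-0.05,0.065,-0.01],[0,0,-0.6]],[50,[-0.06,0.08,-0.01],[0,0,-0.72]],[50,[-0.07,0.09,-0.01],[0,0,-0.84]],[50,[-0.08,0.105,-0.01],[0,0,-0.96]],[50,[-0.082,0.107,-0.01],[0,0,-1.08]],[50,[-0.082,0.107,-0.01],[0,0,-1.2]]])

```text
time: 33.4
ee_pos: [0.4672, -0.3611, 0.289]
eef_rot: [0.93, 0.367, -0.0, 0.0]
ft_force: [0.7, 0.8, 1.3]
width: 0.0438
```

Call:
arm_command(commands=[[50,[0,0,0],[0,0,-0.12]],[50,[0,0,0],[0,0,-0.24]],[50,[0,0,0],[0,0,-0.36]],[50,[0,0,0],[0,0,-0.48]],[50,[0,0,0],[0,0,-0.6]],[50,[0,0,0],[0,0,-0.72]],[50,[0,0,0],[0,0,-0.75]],[50,[0,0,0],[0,0,-0.75]],[50,[0,0,0],[0,0,-0.75]],[50,[0,0,0],[0,0,-0.75]]])

```text
time: 34.23
ee_pos: [0.4686, -0.3598, 0.2891]
eef_rot: [0.732, 0.681, -0.0, -0.0]
ft_force: [-0.1, 0.1, 0.1]
width: 0.0433
```

```bash
python3 -c "
from h import *
go(.468,-.36,.178,86);snap('wrist','w10.png')"
```

```text
now [ 0.4686 -0.3598  0.2891] phi 85.8 | shift [-0.0002, -0.0006, 0.0601] turn [-0.0, 0.0, -0.003] dist 0.06
```

View pics/w10.png

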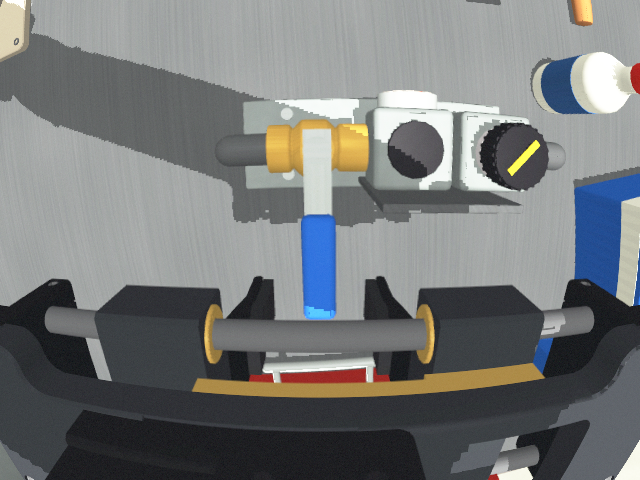

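```bash
python3 -c "
from h import *
s=read_state();c=camera('wrist')
for u,v,z in [(319,215,.178),(319,314,.178),(316,141,.178),(416,149,.157)]: print(wonz(c,s,u,v,z).round(4))
go(.468,-.36,.178,86)"
```

```text
[ 0.4712 -0.3279  0.178 ]
[ 0.4668 -0.3898  0.178 ]
[ 0.4724 -0.2866  0.178 ]
[ 0.533  -0.2949  0.157 ]
now [ 0.4686 -0.3598  0.2891] phi 85.9 | shift [-0.0002, -0.0006, 0.0601] turn [-0.0001, 0.0, -0.002] dist 0.06
```

Call:
arm_command(commands=[[50,[0,0,0.03],[0,0,0]],[50,[0,0,0.055],[0,0,0]],[50,[0,0,0.06],[0,0,0]],[50,[0,0,0.06],[0,0,0]],[0,[0,0,0.06],[0,0,0]],[0,[0,0,0.06],[0,0,0]],[0,[0,0,0.06],[0,0,0]],[0,[0,0,0.06],[0,0,0]],[0,[0,0,0.06],[0,0,0]],[0,[0,0,0.06],[0,0,0]]], squeeze=12)

```text
time: 35.17
ee_pos: [0.4685, -0.3601, 0.23]
eef_rot: [0.732, 0.682, -0.0, 0.0]
ft_force: [-3.8, 1.8, 5.7]
width: 0.02
```

Call:
arm_command(commands=[[0,[0.0003,-0.007,0],[0,0,0.1]],[0,[0.0014,-0.0139,0],[0,0,0.2]],[0,[0.0031,-0.0207,0],[0,0,0.3]],[0,[0.0055,-0.0273,0],[0,0,0.4]],[0,[0.0086,-0.0336,0],[0,0,0.5]],[0,[0.0122,-0.0395,0],[0,0,0.6]],[0,[0.0165,-0.0451,0],[0,0,0.7]],[0,[0.0212,-0.0502,0],[0,0,0.8]],[0,[0.0265,-0.0548,0],[0,0,0.9]],[0,[0.0322,-0.0589,0],[0,0,1.0]]])

```text
time: 36.0
ee_pos: [0.4125, -0.3246, 0.23]
eef_rot: [0.97, 0.245, 0.001, 0.002]
ft_force: [4.5, -3.6, -1.6]
width: 0.0195
```

```bash
python3 -c "
from h import *
go(.402,-.286,.178,-4);s=read_state();print(s['width'],s['torque'])"
```

```text
now [ 0.4125 -0.3246  0.23  ] phi 28.3 | shift [0.0091, -0.039, 0.0009] turn [0.0032, -0.002, 0.5643] dist 0.04
0.01954836508070431 [-1.01398586 -0.77320799 -0.0918212 ]
```

Call:
arm_command(commands=[[0,[0.0003,-0.007,0],[0,0,0.1]],[0,[0.0014,-0.0139,0],[0,0,0.2]],[0,[0.0031,-0.0207,0],[0,0,0.3]],[0,[0.0055,-0.0273,0],[0,0,0.4]],[0,[0.0086,-0.0336,0],[0,0,0.5]],[0,[0.0111,-0.0378,0],[0,0,0.57]],[0,[0.0132,-0.041,0],[0,0,0.62]],[0,[0.0132,-0.043,0],[0,0,0.62]],[0,[0.0132,-0.043,0],[0,0,0.62]],[0,[0.0132,-0.043,0],[0,0,0.62]]])

```text
time: 36.83
ee_pos: [0.4041, -0.285, 0.2307]
eef_rot: [0.998, -0.061, 0.004, 0.005]
ft_force: [10.3, -24.6, -10.1]
width: 0.0257
```

```bash
python3 -c "
from h import *
go(.402,-.286,.178,-4);s=read_state();print(s['width'],s['torque'],s['ft_force'])"
```

```text
now [ 0.4041 -0.285   0.2307] phi -7.0 | shift [-0.002, 0.0012, 0.0017] turn [0.0093, -0.0077, -0.053] dist 0.003
0.02568061892149929 [-5.48469812 -2.16963472  0.32985867] [ 10.28169325 -24.58707867 -10.06856413]
```

Call:
arm_command(commands=[[0,[-0.001,0.006,0],[0,0,-0.05]],[60,[-0.001,0.006,0],[0,0,-0.05]],[60,[-0.001,0.006,0],[0,0,-0.05]],[60,[-0.001,0.006,0],[0,0,-0.05]],[60,[-0.001,0.006,0],[0,0,-0.05]],[60,[-0.001,0.006,-0.03],[0,0,-0.05]],[60,[-0.001,0.006,-0.06],[0,0,-0.05]],[60,[-0.001,0.006,-0.08],[0,0,-0.05]],[60,[-0.001,0.006,-0.08],[0,0,-0.05]],[60,[-0.001,0.006,-0.08],[0,0,-0.05]]])

```text
time: 37.67
ee_pos: [0.4018, -0.2853, 0.3099]
eef_rot: [0.999, -0.035, 0.001, 0.001]
ft_force: [0.3, 0.2, -0.8]
width: 0.052
```

```bash
python3 -c "
from h import *
s=read_state();c=snap('wrist','w11.png');print(s['ee_pos'],s['time'])"
```

```text
[ 0.40176706 -0.28525885  0.30991499] 37.6667
```

View pics/w11.png

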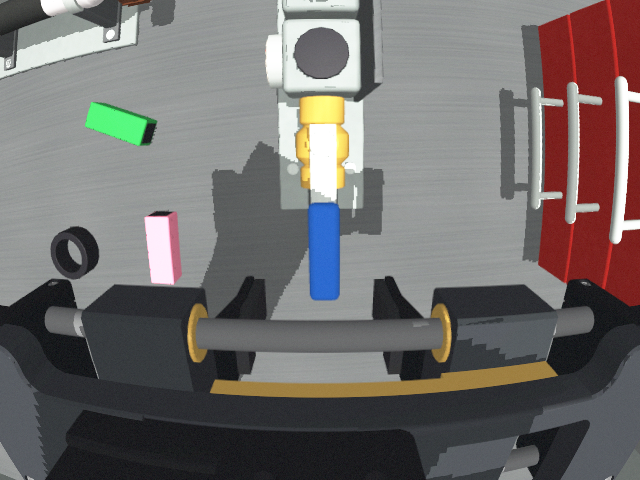

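```bash
python3 -c "
from h import *
go(.66,.03,.25,90)"
```

```text
now [ 0.4013 -0.2851  0.3088] phi -4.0 | shift [0.2362, -0.3323, 0.0077] turn [-0.0002, 0.0003, -1.6403] dist 0.408
```

Call:
arm_command(commands=[[85,[0.012,-0.017,0],[0,0,-0.12]],[85,[0.036,-0.05,0],[0,0,-0.24]],[85,[0.06,-0.083,0],[0,0,-0.36]],[85,[0.08,-0.116,0],[0,0,-0.48]],[85,[0.1,-0.15,0],[0,0,-0.6]],[85,[0.12,-0.18,0],[0,0,-0.72]],[85,[0.15,-0.21,0],[0,0,-0.84]],[85,[0.17,-0.245,0],[0,0,-0.96]],[85,[0.195,-0.28,0],[0,0,-1.08]],[85,[0.22,-0.31,0],[0,0,-1.2]]])

```text
time: 38.55
ee_pos: [0.6428, 0.0108, 0.3075]
eef_rot: [0.843, 0.538, -0.001, -0.001]
ft_force: [0.8, 0.2, 0.7]
width: 0.074
```

```bash
python3 -c "
from h import *
go(.66,.03,.25,90)"
```

```text
now [0.6428 0.0108 0.3075] phi 65.1 | shift [0.0246, 0.0076, 0.0065] turn [-0.0022, 0.0003, -0.4341] dist 0.027
```

Call:
arm_command(commands=[[85,[0.015,0.005,0],[0,0,-0.12]],[85,[0.02,0.006,0],[0,0,-0.24]],[85,[0.02,0.006,0],[0,0,-0.36]],[85,[0.02,0.006,0],[0,0,-0.434]],[85,[0.02,0.006,0],[0,0,-0.434]],[85,[0.02,0.006,0],[0,0,-0.434]],[85,[0.02,0.006,0],[0,0,-0.434]],[85,[0.02,0.006,0],[0,0,-0.434]],[85,[0.02,0.006,0],[0,0,-0.434]],[85,[0.02,0.006,0],[0,0,-0.434]]])

```text
time: 39.38
ee_pos: [0.6563, 0.024, 0.3092]
eef_rot: [0.71, 0.705, -0.0, 0.0]
ft_force: [-0.2, -0.2, 0.2]
width: 0.0744
```

```bash
python3 -c "
from h import *
s=read_state();c=snap('wrist','w12.png');print(s['ee_pos'],s['eef_rot'],s['time'])"
```

```text
[0.6563287  0.02404635 0.3091672 ] [ 7.09691702e-01  7.04512360e-01 -5.49359938e-05  1.40906112e-04] 39.3833
```

View pics/w12.png

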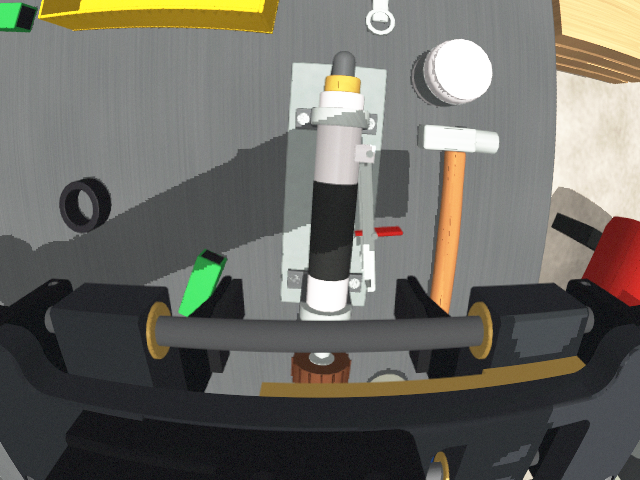

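```bash
python3 -c "
from h import *
s=read_state();c=camera('wrist')
for n,u,v,z in [('axis1',337.5,185,.085),('L',316,185,.085),('R',359,185,.085),('axis2',331,275,.085),('neckpipe',342.5,85,.085),('wheel',321,361,.085),('tabroot',360,233,.095),('tabtip',402,231,.095),('pin',366,153,.1),('free',371,288,.097),('saddleF',324,283,.11),('plateTL',294,64,.01),('plateTR',386,69,.01),('plateBL',282,302,.01)]: print(n,wonz(c,s,u,v,z).round(4))
"
```

```text
axis1 [0.6728 0.0573 0.085 ]
L [0.6543 0.0574 0.085 ]
R [0.6913 0.0574 0.085 ]
axis2 [ 0.6675 -0.0253  0.085 ]
neckpipe [0.677  0.1432 0.085 ]
wheel [ 0.6581 -0.1207  0.085 ]
tabroot [0.6919 0.0173 0.095 ]
tabtip [0.7288 0.019  0.095 ]
pin [0.6951 0.0859 0.1   ]
free [ 0.7033 -0.0335  0.097 ]
saddleF [ 0.6608 -0.0226  0.11  ]
plateTL [0.6316 0.1761 0.01  ]
plateTR [0.7274 0.1718 0.01  ]
plateBL [ 0.6129 -0.0893  0.01  ]
```

```bash
python3 -c "
from h import *
s=read_state();c=camera('wrist')
for n,u,v,z in [('strapR',342,117,.106),('strapF',326,316,.106),('boltsRmid',338,119,.02),('boltsFmid',325.5,282,.02),('tabtip',402,231,.085),('tabtip+',402,231,.095),('tabA',358,233,.095)]: print(n,wonz(c,s,u,v,z).round(4))
a=cv2.imread('pics/w12.png')[100:330,260:460];cv2.imwrite('pics/w12c.png',cv2.resize(a,None,fx=2.6,fy=2.6,interpolation=cv2.INTER_CUBIC))
t=snap('scene','s12.png');a=cv2.imread('pics/s12.png')[250:400,220:420];cv2.imwrite('pics/s12c.png',cv2.resize(a,None,fx=4,fy=4,interpolation=cv2.INTER_CUBIC))
"
```

```text
strapR [0.6752 0.1147 0.106 ]
strapF [ 0.6627 -0.0565  0.106 ]
boltsRmid [0.6764 0.1165 0.02  ]
boltsFmid [ 0.6636 -0.0596  0.02  ]
tabtip [0.7312 0.0163 0.085 ]
tabtip+ [0.7288 0.019  0.095 ]
tabA [0.6902 0.0173 0.095 ]
```

View pics/w12c.png

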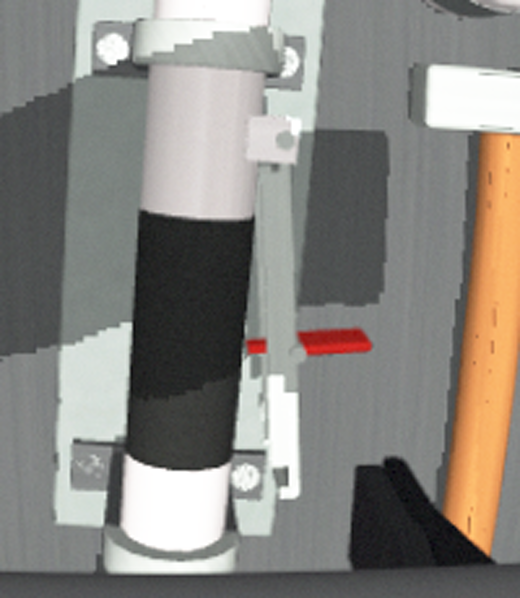

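View pics/s12c.png

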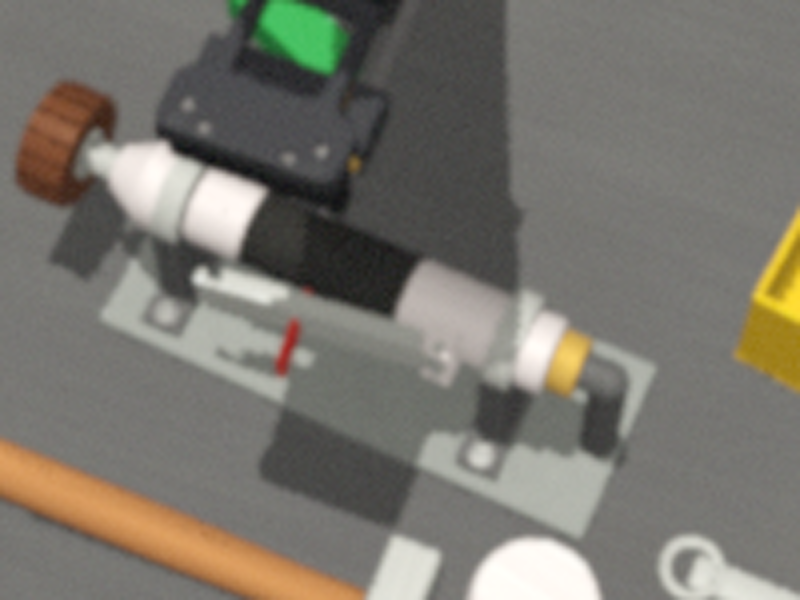

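```bash
python3 -c "
from h import *
s=read_state();c=camera('wrist')
print(wonz(c,s,374.2,235.4,.097),wonz(c,s,403,232.7,.095))
go(.677,.0485,.137,86)
"
```

```text
[0.7040479 0.0157123 0.097    ] [0.72979249 0.01750798 0.095     ]
now [0.6564 0.0241 0.3092] phi 89.6 | shift [0.0246, 0.0205, 0.1212] turn [0.0001, 0.0001, 0.0632] dist 0.125
```

Call:
arm_command(commands=[[85,[0.025,0.0205,0],[0,0,0.063]],[85,[0.025,0.0205,0.03],[0,0,0.063]],[85,[0.025,0.0205,0.06],[0,0,0.063]],[85,[0.025,0.0205,0.09],[0,0,0.063]],[85,[0.025,0.0205,0.12],[0,0,0.063]],[85,[0.025,0.0205,0.12],[0,0,0.063]],[85,[0.025,0.0205,0.12],[0,0,0.063]],[85,[0.025,0.0205,0.12],[0,0,0.063]],[85,[0.025,0.0205,0.12],[0,0,0.063]],[85,[0.025,0.0205,0.12],[0,0,0.063]]])

```text
time: 40.47
ee_pos: [0.6778, 0.0492, 0.1914]
eef_rot: [0.731, 0.682, 0.001, 0.001]
ft_force: [-0.3, -0.9, 0.4]
width: 0.0737
```

```bash
python3 -c "
from h import *
s=read_state();c=snap('wrist','w13.png');go(.677,.0485,.085,86)"
```

```text
now [0.6777 0.0491 0.191 ] phi 86.0 | shift [-0.0007, -0.0008, 0.055] turn [0.0025, -0.0002, 0.0002] dist 0.055
```

View pics/w13.png

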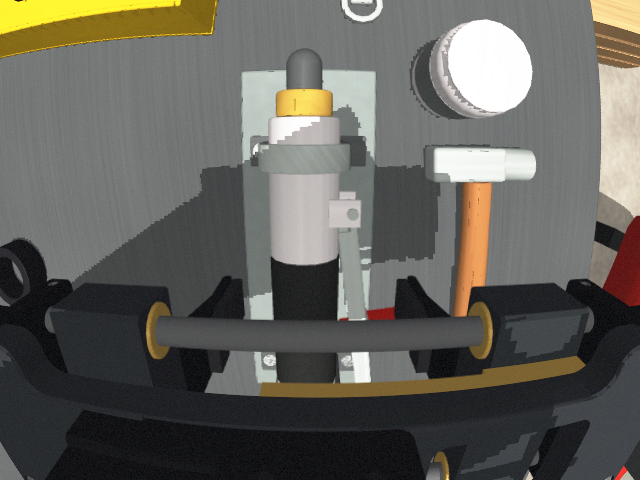

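Call:
arm_command(commands=[[85,[0,-0.0005,0.02],[0,0,0]],[85,[0,-0.0005,0.04],[0,0,0]],[85,[0,-0.0005,0.055],[0,0,0]],[85,[0,-0.0005,0.055],[0,0,0]],[85,[0,-0.0005,0.055],[0,0,0]],[85,[0,-0.0005,0.055],[0,0,0]],[85,[0,-0.0005,0.055],[0,0,0]],[85,[0,-0.0005,0.055],[0,0,0]],[85,[0,-0.0005,0.055],[0,0,0]],[85,[0,-0.0005,0.055],[0,0,0]]])

```text
time: 41.35
ee_pos: [0.6767, 0.049, 0.1347]
eef_rot: [0.731, 0.682, 0.0, 0.0]
ft_force: [-0.8, 0.1, -0.4]
width: 0.0741
```

```bash
python3 -c "
from h import *
s=read_state();c=snap('wrist','w14.png');snap('scene','s14.png');go(.6743,.0056,.085,86)
a=cv2.imread('pics/s14.png')[250:400,220:420];cv2.imwrite('pics/s14c.png',cv2.resize(a,None,fx=4,fy=4,interpolation=cv2.INTER_CUBIC))"
```

```text
now [0.6766 0.049  0.1343] phi 86.0 | shift [-0.0435, 0.0007, -0.0017] turn [0.0003, 0.0001, 0.0004] dist 0.044
```

View pics/s14c.png

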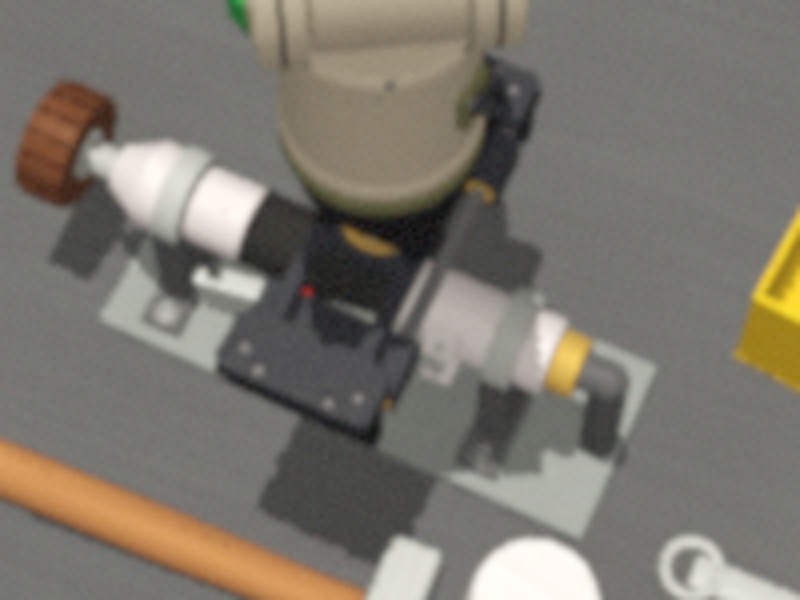

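Call:
arm_command(commands=[[85,[-0.008,0,0],[0,0,0]],[85,[-0.016,0,0],[0,0,0]],[85,[-0.024,0,0],[0,0,0]],[85,[-0.03,0,0],[0,0,0]],[85,[-0.036,0,0],[0,0,0]],[85,[-0.042,0,0],[0,0,0]],[85,[-0.043,0,0],[0,0,0]],[85,[-0.043,0,0],[0,0,0]],[85,[-0.043,0,0],[0,0,0]],[85,[-0.043,0,0],[0,0,0]]])

```text
time: 42.28
ee_pos: [0.6736, 0.0062, 0.1342]
eef_rot: [0.731, 0.682, -0.0, 0.0]
ft_force: [0.9, -0.3, 0.7]
width: 0.0737
```

```bash
python3 -c "
from h import *
s=read_state();c=snap('wrist','w15.png');t=snap('top','t15.png');go(.6743,.0056,.085,86);print(s['width'])
a=cv2.imread('pics/t15.png')[150:220,230:370];cv2.imwrite('pics/t15c.png',cv2.resize(a,None,fx=5.5,fy=5.5,interpolation=cv2.INTER_CUBIC))"
```

```text
now [0.6736 0.0064 0.1342] phi 86.0 | shift [-0.0007, 0.0008, -0.0018] turn [0.0001, 0.0001, 0.0008] dist 0.002
0.07374897674065008
```

View pics/w15.png

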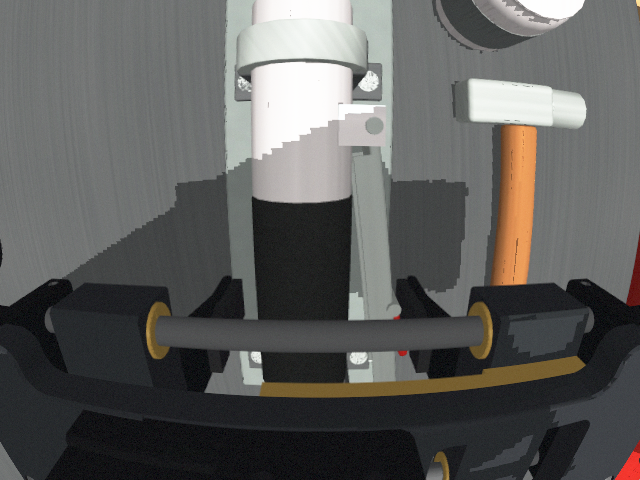

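View pics/t15c.png

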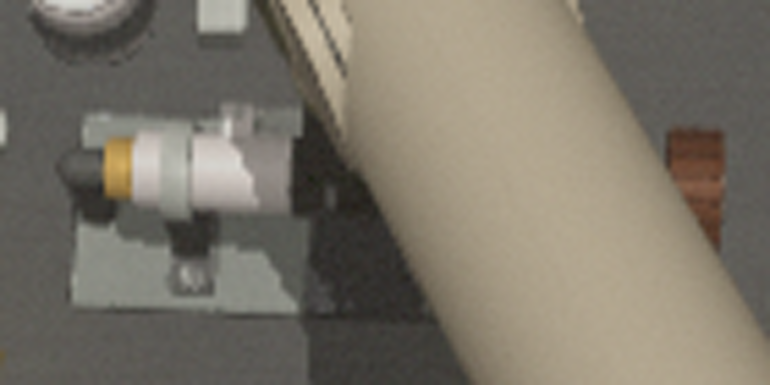

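Call:
arm_command(commands=[[0,[0,0,0],[0,0,0]],[0,[0,0,0],[0,0,0]],[0,[0,0,0],[0,0,0]],[0,[0,0,0],[0,0,0]],[0,[0,0,0],[0,0,0]],[0,[0,0,0],[0,0,0]],[0,[0,0,0],[0,0,0]],[0,[0,0,0],[0,0,0]],[0,[0,0,0],[0,0,0]],[0,[0,0,0],[0,0,0]]], squeeze=35)

```text
time: 43.22
ee_pos: [0.6721, 0.0055, 0.1341]
eef_rot: [0.731, 0.682, -0.002, -0.001]
ft_force: [-8.9, -3.5, 6.9]
width: 0.0469
```

```bash
python3 -c "
from h import *
s=read_state();print(s['width'],s['ft_force'],s['ee_pos'],s['time'])"
```

```text
0.046910015096378384 [-8.93259996 -3.50769506  6.91278112] [0.6720606  0.00545698 0.13406629] 43.2167
```

Call:
arm_command(commands=[[0,[0,0,0],[0,0,0]],[0,[0,0,0],[0,0,0]],[0,[0,0,0],[0,0,0]],[0,[0,0,0],[0,0,0]],[0,[0,0,0],[0,0,0]],[0,[0,0,0],[0,0,0]],[0,[0,0,0],[0,0,0]],[0,[0,0,0],[0,0,0]],[0,[0,0,0],[0,0,0]],[0,[0,0,0],[0,0,0]]])

```text
time: 44.05
ee_pos: [0.6721, 0.0055, 0.1341]
eef_rot: [0.731, 0.682, -0.002, -0.001]
ft_force: [-8.4, -4.1, 6.8]
width: 0.0473
```

Call:
arm_command(commands=[[0,[0,0,0],[0,0,0]],[0,[0,0,0],[0,0,0]],[0,[0,0,0],[0,0,0]],[0,[0,0,0],[0,0,0]],[0,[0,0,0],[0,0,0]],[0,[0,0,0],[0,0,0]],[0,[0,0,0],[0,0,0]],[0,[0,0,0],[0,0,0]],[0,[0,0,0],[0,0,0]],[0,[0,0,0],[0,0,0]]])

```text
time: 44.88
ee_pos: [0.6721, 0.0054, 0.1341]
eef_rot: [0.731, 0.682, -0.002, -0.001]
ft_force: [-9.3, -3.1, 7.0]
width: 0.0472
```

```bash
python3 -c "
from h import *
s=read_state();print(s['width'],s['ft_force'],s['ee_pos'],s['time']);snap('wrist','w16.png')"
```

```text
0.04718915946706658 [-9.30037352 -3.05548985  7.03122905] [0.67207974 0.00544478 0.13410452] 44.8833
```

View pics/w16.png

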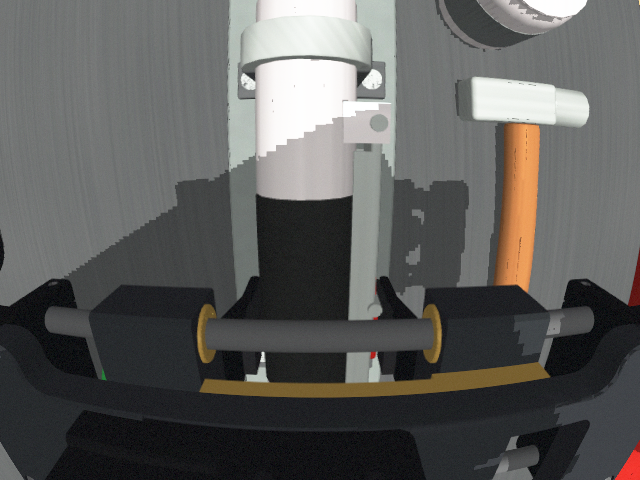

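Call:
arm_command(commands=[[0,[0,0,0],[0,0,0]],[0,[0,0,0],[0,0,0]],[90,[0,0,0],[0,0,0]],[90,[0,0,0],[0,0,0]],[90,[0,0,0],[0,0,0]],[90,[0,0,0],[0,0,0]],[90,[0,0,0],[0,0,0]],[90,[0,0,0],[0,0,0]],[90,[0,0,0],[0,0,0]],[90,[0,0,-0.01],[0,0,0]]])

```text
time: 45.77
ee_pos: [0.6724, 0.0061, 0.1424]
eef_rot: [0.731, 0.682, -0.001, -0.001]
ft_force: [-0.4, -0.3, -1.3]
width: 0.0779
```

Call:
arm_command(commands=[[90,[0,0,-0.04],[0,0,0]],[90,[0,0,-0.08],[0,0,0]],[90,[0,0,-0.12],[0,0,0]],[90,[0,0,-0.16],[0,0,0]],[90,[0,0,-0.17],[0,0,0]],[90,[0,0,-0.17],[0,0,0]],[90,[0,0,-0.17],[0,0,0]],[90,[0,0,-0.17],[0,0,0]],[90,[0,0,-0.17],[0,0,0]],[90,[0,0,-0.17],[0,0,0]]])

```text
time: 46.6
ee_pos: [0.6732, 0.0059, 0.3128]
eef_rot: [0.731, 0.682, -0.001, -0.001]
ft_force: [-1.2, 0.5, 0.4]
width: 0.0784
```

```bash
python3 -c "
from h import *
go(.402,-.286,.25,-4);snap('wrist','w17.png')"
```

```text
now [0.6732 0.0059 0.3128] phi 86.0 | shift [-0.31, -0.2503, 0.0124] turn [-0.0014, 0.0018, 1.5712] dist 0.399
```

View pics/w17.png

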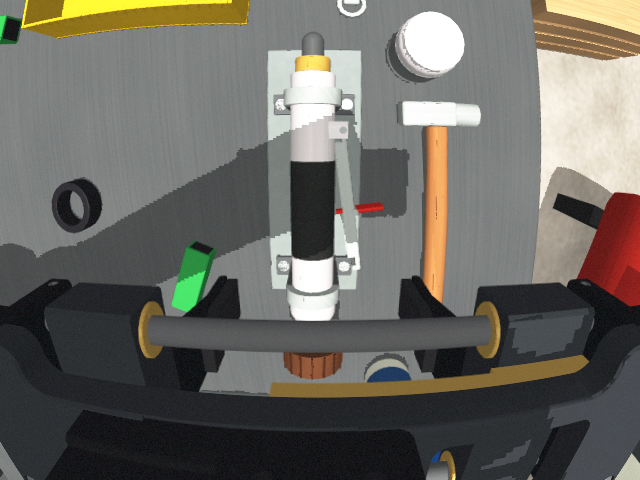

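Call:
arm_command(commands=[[60,[-0.012,-0.01,0],[0,0,0.12]],[60,[-0.036,-0.03,0],[0,0,0.24]],[60,[-0.065,-0.052,0],[0,0,0.36]],[60,[-0.095,-0.077,0],[0,0,0.48]],[60,[-0.125,-0.1,0],[0,0,0.6]],[60,[-0.155,-0.125,0],[0,0,0.72]],[60,[-0.185,-0.15,0],[0,0,0.84]],[60,[-0.215,-0.174,0],[0,0,0.96]],[60,[-0.245,-0.198,0],[0,0,1.08]],[60,[-0.275,-0.222,0],[0,0,1.2]]])

```text
time: 47.48
ee_pos: [0.4313, -0.2539, 0.314]
eef_rot: [0.989, 0.147, -0.0, 0.0]
ft_force: [-0.2, -0.4, 0.8]
width: 0.0524
```

```bash
python3 -c "
from h import *
go(.402,-.286,.25,-4)"
```

```text
now [ 0.4313 -0.2539  0.314 ] phi 16.9 | shift [-0.0373, 0.0222, 0.013] turn [0.0001, 0.0001, 0.365] dist 0.045
```

Call:
arm_command(commands=[[50,[-0.012,0.007,0],[0,0,0.12]],[50,[-0.025,0.015,0],[0,0,0.24]],[50,[-0.037,0.022,0],[0,0,0.36]],[50,[-0.037,0.022,0],[0,0,0.365]],[50,[-0.037,0.022,0],[0,0,0.365]],[50,[-0.037,0.022,0],[0,0,0.365]],[50,[-0.037,0.022,0.02],[0,0,0.365]],[50,[-0.037,0.022,0.04],[0,0,0.365]],[50,[-0.037,0.022,0.04],[0,0,0.365]],[50,[-0.037,0.022,0.04],[0,0,0.365]]], squeeze=12)

```text
time: 48.32
ee_pos: [0.4045, -0.2838, 0.2738]
eef_rot: [1.0, -0.03, -0.001, -0.001]
ft_force: [0.4, 0.6, 0.5]
width: 0.0431
```

```bash
python3 -c "
from h import *
snap('wrist','w18.png');go(.402,-.286,.178,-4)"
```

```text
now [ 0.4049 -0.2842  0.2748] phi -3.5 | shift [-0.0028, 0.002, 0.0458] turn [-0.0003, -0.0002, 0.0089] dist 0.046
```

View pics/w18.png

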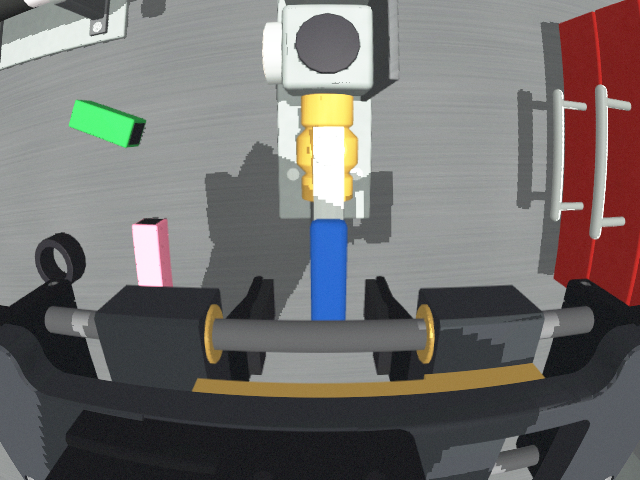

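Call:
arm_command(commands=[[50,[-0.003,0.002,0.02],[0,0,0]],[50,[-0.003,0.002,0.04],[0,0,0]],[50,[-0.003,0.002,0.0455],[0,0,0]],[50,[-0.003,0.002,0.0455],[0,0,0]],[0,[-0.003,0.002,0.0455],[0,0,0]],[0,[-0.003,0.002,0.0455],[0,0,0]],[0,[-0.003,0.002,0.0455],[0,0,0]],[0,[-0.003,0.002,0.0455],[0,0,0]],[0,[-0.003,0.002,0.0455],[0,0,0]],[0,[-0.003,0.002,0.0455],[0,0,0]]])

```text
time: 49.2
ee_pos: [0.4013, -0.2882, 0.2295]
eef_rot: [0.999, -0.032, 0.001, 0.001]
ft_force: [0.5, -6.6, 0.9]
width: 0.0201
```

Call:
arm_command(commands=[[0,[0.0003,0.007,0],[0,0,-0.1]],[0,[0.0014,0.0139,0],[0,0,-0.2]],[0,[0.0031,0.0207,0],[0,0,-0.3]],[0,[0.0055,0.0273,0],[0,0,-0.4]],[0,[0.0086,0.0336,0],[0,0,-0.5]],[0,[0.0122,0.0395,0],[0,0,-0.6]],[0,[0.0165,0.0451,0],[0,0,-0.7]],[0,[0.0212,0.0502,0],[0,0,-0.8]],[0,[0.0265,0.0548,0],[0,0,-0.9]],[0,[0.0322,0.0589,0],[0,0,-1.0]]])

```text
time: 50.03
ee_pos: [0.4293, -0.3488, 0.2295]
eef_rot: [0.892, 0.453, -0.0, 0.001]
ft_force: [-1.9, -1.6, 3.8]
width: 0.0199
```

```bash
python3 -c "
from h import *
go(.468,-.36,.178,86);s=read_state();print(s['width'],s['torque'])"
```

```text
now [ 0.4293 -0.3488  0.2295] phi 53.8 | shift [0.0138, 0.0378, 0.0005] turn [0.0008, 0.0015, -0.5615] dist 0.04
0.019851130161270443 [-0.29365579  0.29948454 -0.26319933]
```

Call:
arm_command(commands=[[0,[0.0003,0.007,0],[0,0,-0.1]],[0,[0.0014,0.0139,0],[0,0,-0.2]],[0,[0.0031,0.0207,0],[0,0,-0.3]],[0,[0.0055,0.0273,0],[0,0,-0.4]],[0,[0.0086,0.0336,0],[0,0,-0.5]],[0,[0.0111,0.0378,0],[0,0,-0.57]],[0,[0.0132,0.041,0],[0,0,-0.62]],[0,[0.0132,0.0435,0],[0,0,-0.62]],[0,[0.0132,0.0435,0],[0,0,-0.62]],[0,[0.0132,0.0435,0],[0,0,-0.62]]])

```text
time: 50.87
ee_pos: [0.4691, -0.3633, 0.2287]
eef_rot: [0.713, 0.701, -0.003, -0.003]
ft_force: [-19.2, 4.1, 11.6]
width: 0.0205
```

```bash
python3 -c "
from h import *
go(.468,-.36,.178,86);s=read_state();print(s['width'],s['torque'])"
```

```text
now [ 0.4691 -0.3633  0.2287] phi 89.0 | shift [0.0033, -0.0011, -0.0003] turn [-0.0079, -0.0003, 0.0529] dist 0.004
0.020547081730232345 [ 0.8645337   4.02275307 -0.12746752]
```

Call:
arm_command(commands=[[0,[0,-0.004,0],[0,0,0.05]],[60,[0,-0.004,0],[0,0,0.05]],[60,[0,-0.004,0],[0,0,0.05]],[60,[0,-0.004,0],[0,0,0.05]],[60,[0,-0.004,0],[0,0,0.05]],[60,[0,-0.004,-0.03],[0,0,0.05]],[60,[0,-0.004,-0.06],[0,0,0.05]],[60,[0,-0.004,-0.08],[0,0,0.05]],[60,[0,-0.004,-0.08],[0,0,0.05]],[60,[0,-0.004,-0.08],[0,0,0.05]]])

```text
time: 51.7
ee_pos: [0.4689, -0.3626, 0.3096]
eef_rot: [0.729, 0.684, 0.0, 0.001]
ft_force: [0.8, -0.3, -1.5]
width: 0.052
```

```bash
python3 -c "
from h import *
s=read_state();c=snap('wrist','w19.png');go(.677,.0485,.25,86)
im=c['pixels'].astype(int);m=((im[...,2]>120)&(im[...,0]<80)&(im[...,2]-im[...,1]>40)).astype(np.uint8);m[:,:270]=0;m[:,370:]=0;m[330:]=0
ys,xs=np.nonzero(m);r=cv2.minAreaRect(np.c_[xs,ys].astype(np.float32));print(r)
P=np.array([wonz(c,s,*q,.178)[:2] for q in cv2.boxPoints(r)]);print(P.round(4))"
```

```text
now [ 0.4684 -0.3625  0.3083] phi 86.3 | shift [0.4235, 0.182, 0.0073] turn [-0.0, 0.0001, 0.0059] dist 0.461
((316.5, 251.0), (96.0, 31.0), 90.0)
[[ 0.4606 -0.3271]
 [ 0.4795 -0.3283]
 [ 0.4762 -0.3928]
 [ 0.4557 -0.3915]]
```

View pics/w19.png

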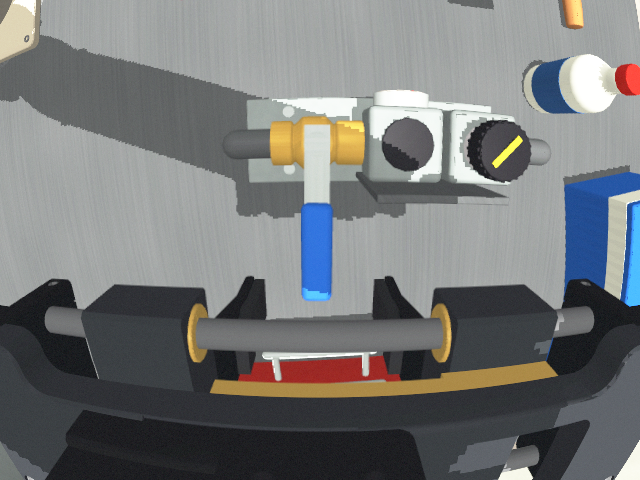

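Call:
arm_command(commands=[[85,[0.035,0.015,0],[0,0,0]],[85,[0.073,0.031,0],[0,0,0]],[85,[0.11,0.047,0],[0,0,0]],[85,[0.148,0.063,0],[0,0,0]],[85,[0.185,0.08,0],[0,0,0]],[85,[0.222,0.096,0],[0,0,0]],[85,[0.26,0.112,0],[0,0,0]],[85,[0.297,0.128,0],[0,0,0]],[85,[0.334,0.144,0],[0,0,0]],[85,[0.37,0.16,0],[0,0,0]]])

```text
time: 52.58
ee_pos: [0.6521, -0.0018, 0.307]
eef_rot: [0.729, 0.684, -0.001, -0.001]
ft_force: [1.2, 0.1, -0.1]
width: 0.074
```

```bash
python3 -c "
from h import *
go(.677,.0485,.14,86)"
```

```text
now [ 0.6521 -0.0018  0.307 ] phi 86.3 | shift [0.0518, 0.0219, 0.1159] turn [-0.0021, 0.0003, 0.0057] dist 0.129
```

Call:
arm_command(commands=[[85,[0.035,0.015,0],[0,0,0.006]],[85,[0.052,0.022,0],[0,0,0.006]],[85,[0.052,0.022,0.02],[0,0,0.006]],[85,[0.052,0.022,0.05],[0,0,0.006]],[85,[0.052,0.022,0.08],[0,0,0.006]],[85,[0.052,0.022,0.11],[0,0,0.006]],[85,[0.052,0.022,0.11],[0,0,0.006]],[85,[0.052,0.022,0.11],[0,0,0.006]],[85,[0.052,0.022,0.11],[0,0,0.006]],[85,[0.052,0.022,0.11],[0,0,0.006]]])

```text
time: 53.42
ee_pos: [0.6779, 0.0472, 0.2008]
eef_rot: [0.732, 0.682, 0.001, 0.001]
ft_force: [0.7, 0.0, 0.2]
width: 0.074
```

```bash
python3 -c "
from h import *
go(.677,.0485,.084,86)"
```

```text
now [0.6779 0.0472 0.2008] phi 86.0 | shift [0.0012, -0.0012, 0.0658] turn [0.0028, -0.0007, -0.0006] dist 0.066
```

Call:
arm_command(commands=[[85,[0.001,-0.001,0.03],[0,0,0]],[85,[0.001,-0.001,0.055],[0,0,0]],[85,[0.001,-0.001,0.066],[0,0,0]],[85,[0.001,-0.001,0.066],[0,0,0]],[85,[0.001,-0.001,0.066],[0,0,0]],[85,[0.001,-0.001,0.066],[0,0,0]],[85,[0.001,-0.001,0.066],[0,0,0]],[85,[0.001,-0.001,0.066],[0,0,0]],[85,[0.001,-0.001,0.066],[0,0,0]],[85,[0.001,-0.001,0.066],[0,0,0]]])

```text
time: 54.25
ee_pos: [0.6764, 0.0479, 0.1332]
eef_rot: [0.732, 0.682, 0.0, 0.0]
ft_force: [0.3, -1.3, 0.1]
width: 0.0739
```

```bash
python3 -c "
from h import *
go(.6743,.0056,.085,86)"
```

```text
now [0.6764 0.0479 0.1332] phi 86.0 | shift [-0.0424, 0.0009, -0.0028] turn [0.0008, 0.0, -0.0007] dist 0.042
```

Call:
arm_command(commands=[[85,[-0.008,0,0],[0,0,0]],[85,[-0.016,0,0],[0,0,0]],[85,[-0.024,0,0],[0,0,0]],[85,[-0.03,0,0],[0,0,0]],[85,[-0.036,0,-0.001],[0,0,0]],[85,[-0.042,0,-0.001],[0,0,0]],[85,[-0.042,0,-0.001],[0,0,0]],[85,[-0.042,0,-0.001],[0,0,0]],[85,[-0.042,0,-0.001],[0,0,0]],[85,[-0.042,0,-0.001],[0,0,0]]])

```text
time: 55.08
ee_pos: [0.6733, 0.0062, 0.1337]
eef_rot: [0.731, 0.682, -0.0, 0.0]
ft_force: [1.3, 0.7, -1.0]
width: 0.0742
```

```bash
python3 -c "
from h import *
s=read_state();c=snap('wrist','w20.png');go(.6743,.0056,.085,86);print(s['width'])"
```

```text
now [0.6733 0.0063 0.1337] phi 86.0 | shift [-0.0006, 0.0011, -0.0023] turn [0.0001, 0.0001, -0.0002] dist 0.003
0.07423051148748212
```

View pics/w20.png

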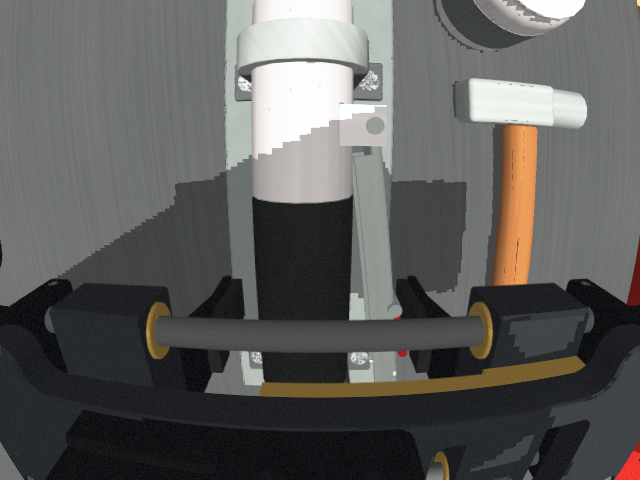

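Call:
arm_command(commands=[[0,[0,0,0],[0,0,0]],[0,[0,0,0],[0,0,0]],[0,[0,0,0],[0,0,0]],[0,[0,0,0],[0,0,0]],[0,[0,0,0],[0,0,0]],[0,[0,0,0],[0,0,0]],[0,[0,0,0],[0,0,0]],[0,[0,0,0],[0,0,0]],[0,[0,0,0],[0,0,0]],[0,[0,0,0],[0,0,0]]], squeeze=35)

```text
time: 55.97
ee_pos: [0.672, 0.0053, 0.1336]
eef_rot: [0.732, 0.681, -0.002, -0.001]
ft_force: [-5.8, -4.1, 5.5]
width: 0.0469
```

Call:
arm_command(commands=[[0,[0,0,0],[0,0,0]],[0,[0,0,0],[0,0,0]],[0,[0,0,0],[0,0,0]],[0,[0,0,0],[0,0,0]],[0,[0,0,0],[0,0,0]],[0,[0,0,0],[0,0,0]],[0,[0,0,0],[0,0,0]],[0,[0,0,0],[0,0,0]],[0,[0,0,0],[0,0,0]],[0,[0,0,0],[0,0,0]]])

```text
time: 56.8
ee_pos: [0.672, 0.0053, 0.1336]
eef_rot: [0.732, 0.681, -0.002, -0.001]
ft_force: [-6.7, -3.2, 7.2]
width: 0.0471
```

Call:
arm_command(commands=[[90,[0,0,0],[0,0,0]],[90,[0,0,0],[0,0,0]],[90,[0,0,0],[0,0,0]],[90,[0,0,0],[0,0,0]],[90,[0,0,0],[0,0,0]],[90,[0,0,0],[0,0,0]],[90,[0,0,0],[0,0,0]],[90,[0,0,-0.03],[0,0,0]],[90,[0,0,-0.07],[0,0,0]],[90,[0,0,-0.11],[0,0,0]]])

```text
time: 57.63
ee_pos: [0.6722, 0.0061, 0.2439]
eef_rot: [0.731, 0.682, -0.001, -0.001]
ft_force: [1.6, -0.5, 0.1]
width: 0.0782
```

Call:
arm_command(commands=[[90,[0,0,-0.04],[0,0,0]],[90,[-0.01,-0.03,-0.07],[0,0,0]],[90,[-0.02,-0.06,-0.1],[0,0,0]],[90,[-0.03,-0.1,-0.12],[0,0,0]],[90,[-0.04,-0.13,-0.12],[0,0,0]],[90,[-0.05,-0.16,-0.12],[0,0,0]],[90,[-0.05,-0.19,-0.12],[0,0,0]],[90,[-0.05,-0.19,-0.12],[0,0,0]],[90,[-0.05,-0.19,-0.12],[0,0,0]],[90,[-0.05,-0.19,-0.12],[0,0,0]]])

```text
time: 58.47
ee_pos: [0.4803, -0.0306, 0.3638]
eef_rot: [0.732, 0.682, -0.0, 0.0]
ft_force: [-0.0, -0.7, 0.9]
width: 0.0781
```

```bash
python3 -c "
from h import *
s=read_state();print(s['ee_pos'],s['time'],s['width']);snap('top','t21.png');snap('scene','s21.png');snap('wrist','w21.png')"
```

```text
[ 0.48025103 -0.03058461  0.36378585] 58.4667 0.07808578886808723
```

View pics/t21.png

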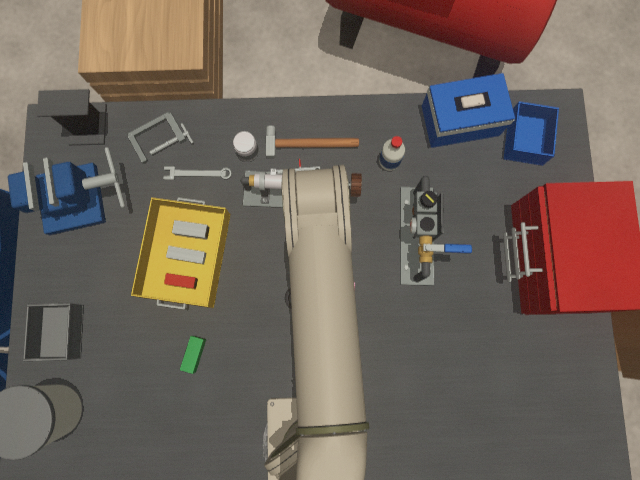

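View pics/s21.png

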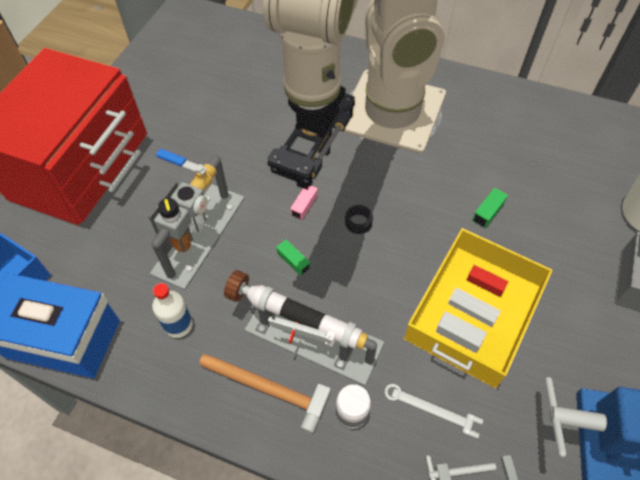

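```bash
python3 -c "
from h import *
print(close_job())"
```

```text
the job is handed in; nothing more can be done
None
```

I completed the whole test run in the order asked and handed the job in at about 58 s. No verdict came back.

- **Off-cuts:** the bare-steel tube (cut0), the flat bar (cut2) and the red tube (cut3) lie flat in the yellow tub. I saw no rust-brown channel (cut1), so I took it as absent. I left the green and pink look-alikes where they were.
- **Fill plug:** it turned about 5.0 rad until it stopped. I gripped it again with more force and turned the gripper another 0.4 rad. The yellow bar stayed put (42.1° before, 42.0° after), so I took it as tight. The torque reading disagreed between the two: 0.45 N m at first, but only 0.14 N m on that check, because the pads slipped on the head.
- **Valve:** I opened it against the stop (about 25 N of reaction) and later shut it the same way (about 19 N). The shut handle measured about -93.5°, against -94° at the start.
- **Grinder:** I flipped the tab and squeezed for about 2.3 s with the valve open, then about 1.3 s with it shut. These times are estimates. The gripper stopped at 47 mm both times. On the first squeeze the picture showed the paddle flat along the housing; I took no picture during the second.
- **Last pictures:** taken before hand-in, they show the tab sprung back and the other bench items where they were, by eye. The gripper was clear of everything.

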